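# Free the pressing straps and burnish the gilt seam

## Task

The join across the gilded panel has set: with the forked end of the red tool press each of the three spring bars aside by its brass collar so that every strap flies open, lay the tool back on its cork mat, and put all the pressing blocks from the panel into the white tray. Then take the tool up the other way round and, pressing gently, run its burnisher ball slowly (about 2 cm a second) along the whole seam from the red dot to the blue dot, and lay the tool back on the mat. Work the spring bars only with the fork, and leave everything else on the bench alone.

Things in the scene. Friction and masses are not known exactly. Their poses are not given: they have to be found in the camera images.
- jig: fixed jig: dark board 222 x 334 mm (x -106..116, y -167..167) with gold panel, top at z 22 mm; origin at bench level, +x the strap hinges' side, -x the spring bars' side (to the robot). Dark seam line on the panel from red dot (+y) to blue dot (-y): x = 10 - 20(y/129)^2 mm, y 129 to -129. Straps along x cross it at y 132, 32, -68. Lugs at x -94..-76, hinge blocks at x 80..100, all below 73 mm
- strap1 (a joint): angle of strap 1 (jig y 132 mm): aluminium strip 178 x 24 x 4 mm, 52 mm above the bench when shut, hinged at its far end (jig x 88 mm). 0 = shut over the seam, its loop caught by spring bar 1; once the bar is pressed aside a hinge spring throws it open to 2.5 rad (leaning back beyond the hinge, tip about 160 mm up), where it stays; it does not catch again
- strap2 (a joint): angle of strap 2 (jig y 32 mm): aluminium strip 178 x 24 x 4 mm, 52 mm above the bench when shut, hinged at its far end (jig x 88 mm). 0 = shut over the seam, its loop caught by spring bar 2; once the bar is pressed aside a hinge spring throws it open to 2.5 rad (leaning back beyond the hinge, tip about 160 mm up), where it stays; it does not catch again
- strap3 (a joint): angle of strap 3 (jig y -68 mm): aluminium strip 178 x 24 x 4 mm, 52 mm above the bench when shut, hinged at its far end (jig x 88 mm). 0 = shut over the seam, its loop caught by spring bar 3; once the bar is pressed aside a hinge spring throws it open to 2.5 rad (leaning back beyond the hinge, tip about 160 mm up), where it stays; it does not catch again
- pin1: spring bar 1: steel rod 8 mm thick along jig y with brass collar 22 mm across. Origin on the rod axis in the collar's +y face; at rest jig x -85, y 88, z 58.5 mm. At +y of it 18 mm of bare rod, then a lug: straddle the bare rod from the jig's -x, one tine above, one below. Pushed to the jig's -y it gives 18 mm (2 to 6.5 N), frees the strap past 12 mm, springs back
- pin2: spring bar 2: steel rod 8 mm thick along jig y with brass collar 22 mm across. Origin on the rod axis in the collar's +y face; at rest jig x -85, y -12, z 58.5 mm. At +y of it 18 mm of bare rod, then a lug: straddle the bare rod from the jig's -x, one tine above, one below. Pushed to the jig's -y it gives 18 mm (2 to 6.5 N), frees the strap past 12 mm, springs back
- pin3: spring bar 3: steel rod 8 mm thick along jig y with brass collar 22 mm across. Origin on the rod axis in the collar's +y face; at rest jig x -85, y -112, z 58.5 mm. At +y of it 18 mm of bare rod, then a lug: straddle the bare rod from the jig's -x, one tine above, one below. Pushed to the jig's -y it gives 18 mm (2 to 6.5 N), frees the strap past 12 mm, springs back
- block1: pressing block (may be absent): pale wood 80 x 28 x 26 mm (x, y, z) with a green stripe on top, 60 g, lying on the gold panel across the seam under strap 1, 2 mm below it. Origin at the centre of its underside, long axis x
- block2: pressing block (may be absent): pale wood 80 x 28 x 26 mm (x, y, z) with a green stripe on top, 60 g, lying on the gold panel across the seam under strap 2, 2 mm below it. Origin at the centre of its underside, long axis x
- block3: pressing block (may be absent): pale wood 80 x 28 x 26 mm (x, y, z) with a green stripe on top, 60 g, lying on the gold panel across the seam under strap 3, 2 mm below it. Origin at the centre of its underside, long axis x
- tool: tool 211 mm long, 120 g, balanced at its origin: on the axis, mid red handle (120 x 22 x 28 mm in x, y, z; grip across y). Starts on the mat, axis 14 mm above it, z up. +x end: steel fork, two tines one above the other (in z), 8 mm thick in y, 18 mm apart, tips at x 106, slot floor at x 72 mm. -x end: straight agate burnisher 10 mm thick with ball end
- fork (a point): point in the fork's slot, 90 mm from the tool's origin along its +x: put this on the rod
- burnisher (a point): centre of the burnisher's ball end (radius 5 mm), 100 mm from the tool's origin along its -x: it touches a surface when 5 mm above it. Dip the tool more than 15 degrees (35 is good) or the handle touches first
- seam_start (a point): point on the seam line at the panel's surface: its start, the red dot
- seam_middle (a point): point on the seam line at the panel's surface: its middle
- seam_end (a point): point on the seam line at the panel's surface: its finish, the blue dot
- tray: fixed white open tray 200 (x) x 220 (y) mm, 35 mm high, walls and floor 5 mm; origin at bench level under its centre. Left or right of the jig
- mat: fixed cork mat 300 (x) x 160 (y) mm, 4 mm thick, to the other side of the jig from the tray; origin at bench level under its centre. The tool's place
- brush: bystander, to be left alone: flat brush, 145 mm long, lying on the bench; origin at its underside
- scissors: bystander, to be left alone: black-handled scissors, 185 mm, lying on the bench; origin at its underside
- bole_jar: bystander, to be left alone: terracotta-coloured jar, 64 mm across, 75 mm tall; origin at its underside
- leaf_book: bystander, to be left alone: orange booklet of leaf, 90 x 90 x 12 mm; origin at its underside
Things that resemble listed ones, but are neither listed nor needed, are in the scene too. What is shaped like the block3 but orange or purple is not meant.

How it is judged:
By the outcome, as a careful person would: the job done as asked, in the order asked, and still so for the second after the job is handed in, with the robot touching nothing.
Of block1, block2, block3 only 2 to 3 are there at a start; the rules pass over those that are not, and their reading is None.
At some moment in a run one of block1, block2, block3 may be knocked a few centimetres aside while the robot is not near it.
It also fails if it takes over 210 s, if anything falls off the work surface, if the arm or the gripper's body presses on something with over 40 N, if the wrist force passes 120 N, or if a joint passes its speed limit or range.

## Robot

A 6-joint arm with a two-finger parallel gripper is mounted at the origin on the work surface. World frame = base frame: x ahead of the robot, y to its left, z up, the work surface at z = 0. Lengths are in m, angles in degrees, forces in N, time in s.
With the tool pointing down it reaches from about 0.3 to 0.75 m from the base axis. Payload 8.5 kg.
Tool frame: the origin (TCP) lies midway between the tips of the shut fingers; the grasp point (between the pads) lies 19 mm behind it; z points along the fingers, y is the line along which they close (so a half turn about z gives the same grasp; the last joint's range is limited). The gripper opens to 85 mm and grips with 20 to 120 N. Pads are 22 mm wide; open, the fingers measure 114 mm over their backs; the gripper's body (76 mm by 85 mm) begins 54 mm behind the grasp point. The pads swing forward as they close: fully open they stand 13 mm farther back than shut.
Start: joints at [-80.289, 21.807, 74.336, -0, 83.858, -12.336], TCP at [0.206, -0.51, 0.231] pointing down, gripper open.
Joint ranges: [-178.18, 178.18], [-50.72, 133.34], [12.68, 142.11], [-81.47, 261.47], [9.98, 163.14], [-165.26, 165.26]. Speed limits (degrees/s): [136.94, 136.94, 180, 180, 180, 180].

## Interface

Orientations are given as a 3x3 rotation matrix whose columns are the frame's x, y, z axes.
In Python, from rig import env, viewer, recognise, pinpoint gives the robot as it stands.
- The arm moves only by the tool move_arm, never from a script. Its argument "plan" is text: rows parted by semicolons, each of 7 numbers parted by spaces: the shift along the tool's x, y, z in m, then the turn, a rotation vector about the tool's x, y, z in rad, then the finger opening in m, from 0 to 0.0854. A call has 1 to 12 rows; each row shifts and turns the commanded pose from where the row before left it, along the tool's axes as they then stand; what a row does not reach is not made up. A row lasts 1/8 s, in which the tool goes at most 62.5 mm and 10.7 degrees, less where a joint would pass 70% of its speed; a pose out of reach is approached as far as the arm can. A call is refused whole if a number of a shift passes 0.0625 or a number of a turn 0.188, either way. A call with a gripper value outside its range is refused whole. The fingers move at their own pace and stop on an object; "grip_force" is the grip in N (left out, the last holds). Time passes only in rows, so rows that do not move let the fingers close. It gives the time, the measured TCP pose, the force, the opening and the grip force at its end, in the units of the state.
- env.observe(): the state, without advancing time (a new reading comes with each control period).
- viewer.get_image(name): name is "scene" or "side" or "wrist"; returns (picture, depth): 400x640x3 uint8, red, green, blue; 400x640 float32, m along the optical axis (not along the pixel's ray), 0 where there is no reading.
- viewer.calibration(name): a dict with "fx", "fy", "cx", "cy" (pixels), "R" (3x3) and "t" (3): a world point X has camera coordinates R X + t. Camera axes: x right, y down, z forward; pixel columns grow to the right and rows downward; lengths in m; the calibration is good to about 2 mm. A picture is of the moment at which its call begins: read the wrist's pose just before it. calibration takes no time and is no camera call; for the wrist camera it gives the pose at the moment of the call.
- env.close_job(): hands the job in; it is judged then, once.
Trained networks look in the newest picture that a camera, given by its name, has taken for a name from the list of things; names that differ only in an ending like _2 or _b are one class to them, and where a whole thing is asked for, a point or a joint stands for the part that bears it (a point fixed in the world has none). Each returns a list of dicts, best first, with "conf" (0 to 1); they miss things now and then, are a little off and sometimes report something else, mostly with a low value. They report only what shows in the picture. A call takes as long as a camera call. They do not tell look-alikes from the thing itself.
- recognise(camera, name): "extent" ([centre column, centre row, width, height] in pixels, round what is visible of it).
- pinpoint(camera, name): "pixel" ([column, row] in pixels: a listed point, or the origin of a listed thing).
The state is a dict: "time_s": time; "q": joint angles; "qvel": joint speeds; "joint_efforts": joint torques, N m; "position": TCP position; "tool_rot": TCP orientation; "ft_force": force on the tool from outside, world axes, zero at the start; "wrist_torque": the same for the moment, N m; "grip_width": finger opening in m; "gripper_force": force on a finger pad.
Only numpy, scipy, OpenCV 4.12 (cv2) and the standard library are available. Lean on these libraries where they do the work, as an engineer would, in place of code of your own. Each camera call takes 0.05 s, during which the arm holds its last target. There are 200 camera calls.

## Working session

There is one attempt and no reset: what is moved stays moved. The work goes in short steps, Python scripts to look and compute and a tool call to move; the robot and the scene stay as the last step left them, time stands still between calls to the robot, and variables do not carry over. Pictures are saved under pics/ and viewed, at most 14 in all, crops included, and the job is handed in when it is done.

Besides the shell and the picture viewer there is one more tool, called after ">>>" as name(argument=value, ...) on one line, values as JSON. move_arm: Moves the arm, as the interface text tells. Its arguments: {"type":"object","properties":{"plan":{"type":"string"},"grip_force":{"type":"number"}},"required":["plan"]}

```bash
ls; mkdir -p pics; cat > h.py <<'E'
import numpy as np, cv2
from rig import env, viewer, recognise, pinpoint
def shot(cam,fn=None):
    im,d=viewer.get_image(cam); c=viewer.calibration(cam)
    if fn: cv2.imwrite('pics/'+fn,im[:,:,::-1])
    return im,d,c
def ray(c,px):
    R=np.array(c['R']);t=np.array(c['t'])
    v=R.T@np.array([(px[0]-c['cx'])/c['fx'],(px[1]-c['cy'])/c['fy'],1.]); o=-R.T@t
    return o,v
def atz(c,px,z):
    o,v=ray(c,px); return o+v*(z-o[2])/v[2]
def atd(c,d,px):
    o,v=ray(c,px); u,w=int(round(px[0])),int(round(px[1])); return o+v*np.median(d[max(0,w-1):w+2,max(0,u-1):u+2])
E
python3 - <<'E'
from h import *
np.set_printoptions(precision=4,suppress=True)
s=env.observe();print(s['time_s'],s['position'],s['tool_rot'],s['ft_force'],s['grip_width'])
for cam in ['scene','side']:
    im,d,c=shot(cam,cam+'0.png'); print(cam,-np.array(c['R']).T@np.array(c['t']))
    for n in ['jig','pin1','block1','tool','fork','burnisher','seam_start','seam_middle','seam_end','tray','mat','brush','scissors','bole_jar','leaf_book']:
        try:
            for r in pinpoint(cam,n)[:4]:
                if r['conf']>.2: print(cam,n,round(r['conf'],2),np.round(r['pixel'],1),atd(c,d,np.clip(r['pixel'],0,[639,399])))
        except Exception as e: print(n,e)
E
```

```text
pics
0.0 [ 0.2064 -0.5095  0.2307] [[ 0.9269  0.3754 -0.0002]
 [ 0.3754 -0.9269  0.0016]
 [ 0.0004 -0.0016 -1.    ]] [-0.4093  0.1669 -0.5664] 0.08530207127244056
scene [ 1.0192 -0.5257  0.8589]
scene jig 0.62 [289.3 222.8] [ 0.5233 -0.0945  0.0625]
scene jig 0.55 [344.1 224.7] [0.6245 0.0273 0.0209]
scene pin1 0.63 [290.  221.7] [ 0.5208 -0.0893  0.0606]
scene pin1 0.39 [318.1 200.8] [0.5169 0.0353 0.0417]
scene block1 0.74 [176.7 254.3] [ 0.343  -0.3556  0.026 ]
scene block1 0.66 [347.4 215.3] [0.6176 0.0505 0.0372]
scene block1 0.56 [325.7 231.1] [ 0.6162 -0.0464  0.0555]
scene block1 0.46 [317.5 145.1] [0.3269 0.2498 0.0259]
scene tool 0.57 [224.4 304.3] [ 0.5617 -0.3655  0.0307]
scene fork 0.8 [247.9 325.7] [ 0.6369 -0.3599  0.0097]
scene burnisher 0.91 [196.  283.8] [ 0.4538 -0.3747  0.0186]
scene seam_start 0.94 [367.3 200.9] [0.621  0.1471 0.0221]
scene seam_middle 0.72 [340.6 218.6] [0.6039 0.0364 0.0244]
scene tray 0.97 [382.2 153.2] [0.5163 0.3851 0.004 ]
scene tray 0.36 [326.3 232.4] [ 0.6195 -0.0478  0.0537]
scene mat 0.71 [223.4 310.8] [ 0.5606 -0.3737  0.0073]
scene br
[... 1290 characters left out ...]
7407 0.284  0.0311]
side seam_middle 0.92 [293.7 206.1] [0.6066 0.0721 0.0521]
side seam_middle 0.65 [220.1 248.2] [0.741  0.285  0.0295]
side seam_end 0.72 [316.1 187.5] [ 0.586  -0.1079  0.0228]
side tray 0.95 [290.  297.3] [0.5175 0.3821 0.0035]
side mat 0.65 [341.  160.4] [ 0.5498 -0.3523  0.0198]
side brush 0.68 [357.4 231.5] [0.4106 0.089  0.0051]
side brush 0.36 [378.  193.9] [ 0.3785 -0.1344  0.0111]
side scissors 0.54 [282.8 166.2] [ 0.7712 -0.2897 -0.001 ]
side bole_jar 0.96 [219.7 247.7] [0.7421 0.2847 0.0306]
side leaf_book 0.97 [377.1 192.2] [ 0.3827 -0.1445  0.0116]
side leaf_book 0.66 [293.2 211.6] [0.6066 0.0791 0.037 ]
side leaf_book 0.59 [329.4 198.6] [0.5106 0.0167 0.0599]
```

```bash
python3 - <<'E'
import cv2
a=cv2.imread('pics/scene0.png')[110:360,140:460];cv2.imwrite('pics/a.png',cv2.resize(a,(768,600),interpolation=cv2.INTER_CUBIC))
a=cv2.imread('pics/side0.png')[135:345,190:450];cv2.imwrite('pics/b.png',cv2.resize(a,(743,600),interpolation=cv2.INTER_CUBIC))
E
```

```text
(no output)
```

View pics/a.png

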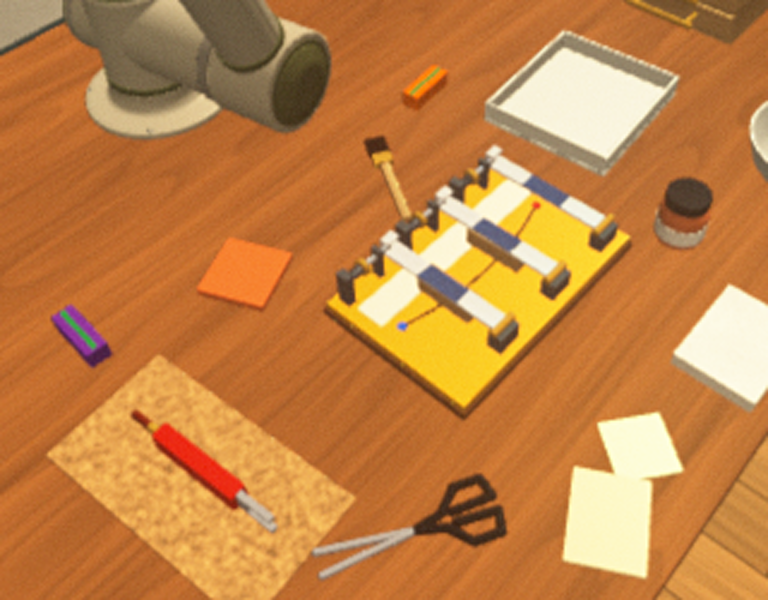

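View pics/b.png

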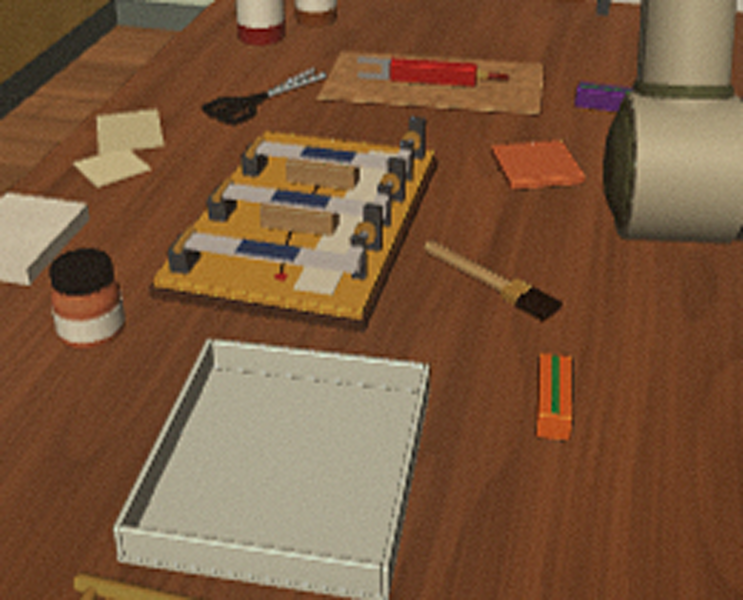

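```bash
cat >> h.py <<'E'
from scipy.spatial.transform import Rotation as Ro
def down(yaw):  # tool z down, tool x at yaw deg
    a=np.radians(yaw); return np.array([[np.cos(a),np.sin(a),0],[np.sin(a),-np.cos(a),0],[0,0,-1.]])
def plan(p,R,w,n=None,p0=None,R0=None,vmax=.05,wmax=.15):
    "constant rows from the measured (or given) pose to p,R"
    s=env.observe(); p0=np.array(s['position'] if p0 is None else p0); R0=np.array(s['tool_rot'] if R0 is None else R0)
    rv=Ro.from_matrix(R0.T@R).as_rotvec(); D=np.asarray(p)-p0
    n=n or int(np.ceil(max(np.linalg.norm(D)/vmax,np.linalg.norm(rv)/wmax,1)))
    Rs=Ro.from_rotvec(rv/n); Rc=Ro.from_matrix(R0); rows=[]
    for i in range(n):
        d=Rc.inv().apply(D/n); rows.append(' '.join(f'{v:.4f}' for v in np.r_[d,rv/n])+f' {w}'); Rc=Rc*Rs
    for i in range(0,n,12): print('; '.join(rows[i:i+12]))
E
python3 - <<'E'
from h import *
np.set_printoptions(precision=4,suppress=True)
c=viewer.calibration('wrist'); s=env.observe()
R=np.array(s['tool_rot']); print(c['fx'],c['cx'],c['cy'],R.T@(-np.array(c['R']).T@c['t']-s['position']),np.array(c['R'])@R)
plan([.48,-.02,.42],down(0),.085)
E
```

```text
282.760424887879 323.1842792428766 196.40164154544922 [ 0.0711  0.     -0.1427] [[-0.0002  1.      0.0001]
 [-0.961  -0.0001 -0.2765]
 [-0.2765 -0.0002  0.961 ]]
0.0364 -0.0293 -0.0157 0.0000 -0.0000 0.0321 0.085; 0.0355 -0.0304 -0.0157 0.0000 -0.0000 0.0321 0.085; 0.0345 -0.0315 -0.0157 0.0000 -0.0000 0.0321 0.085; 0.0335 -0.0326 -0.0157 0.0000 -0.0000 0.0321 0.085; 0.0324 -0.0337 -0.0157 0.0000 -0.0000 0.0321 0.085; 0.0313 -0.0347 -0.0157 0.0000 -0.0000 0.0321 0.085; 0.0302 -0.0357 -0.0157 0.0000 -0.0000 0.0321 0.085; 0.0290 -0.0367 -0.0157 0.0000 -0.0000 0.0321 0.085; 0.0278 -0.0376 -0.0157 0.0000 -0.0000 0.0321 0.085; 0.0266 -0.0384 -0.0157 0.0000 -0.0000 0.0321 0.085; 0.0254 -0.0393 -0.0157 0.0000 -0.0000 0.0321 0.085; 0.0241 -0.0401 -0.0157 0.0000 -0.0000 0.0321 0.085
```

>>> move_arm(plan="0.036 -0.029 -0.016 0 0 0.032 0.085; 0.0355 -0.030 -0.016 0 0 0.032 0.085; 0.0345 -0.0315 -0.016 0 0 0.032 0.085; 0.0335 -0.0325 -0.016 0 0 0.032 0.085; 0.032 -0.034 -0.016 0 0 0.032 0.085; 0.031 -0.035 -0.016 0 0 0.032 0.085; 0.030 -0.036 -0.016 0 0 0.032 0.085; 0.029 -0.037 -0.016 0 0 0.032 0.085; 0.028 -0.038 -0.016 0 0 0.032 0.085; 0.027 -0.038 -0.016 0 0 0.032 0.085; 0.025 -0.039 -0.016 0 0 0.032 0.085; 0.024 -0.040 -0.016 0 0 0.033 0.085")

```text
time_s: 3.1
position: [0.4792, -0.0187, 0.424]
tool_rot: [[1.0, -0.001, 0.0], [-0.001, -1.0, -0.0], [0.0, 0.0, -1.0]]
ft_force: [0.1, -0.4, -0.8]
grip_width: 0.0853
gripper_force: 0.0
```

```bash
python3 - <<'E'
from h import *
np.set_printoptions(precision=4,suppress=True)
s=env.observe();print(s['time_s'],s['position'],s['tool_rot'])
im,d,c=shot('wrist','w1.png')
for n in ['jig','pin1','block1','seam_start','seam_middle','seam_end','tray','tool','fork','burnisher','bole_jar']:
    for r in pinpoint('wrist',n)[:4]:
        if r['conf']>.2: print(n,round(r['conf'],2),np.round(r['pixel'],1),atd(c,d,np.clip(r['pixel'],0,[639,399])))
# panel fit: points with height 15..28 near jig
v,u=np.mgrid[0:400,0:640]
cam=np.stack([(u-c['cx'])/c['fx']*d,(v-c['cy'])/c['fy']*d,d],-1)
P=(cam-np.array(c['t']))@np.array(c['R'])
m=(d>0)&(P[...,2]>.016)&(P[...,2]<.028)&(P[...,0]>.42)&(P[...,0]<.78)&(abs(P[...,1])<.24)
m=cv2.morphologyEx(m.astype(np.uint8),cv2.MORPH_OPEN,np.ones((5,5)))
k,lab,st,_=cv2.connectedComponentsWithStats(m); i=[j for j in range(1,k) if st[j,4]>300]
m=np.isin(lab,i); Q=P[m]; print(len(Q),np.median(Q[:,2]),cv2.minAreaRect((Q[:,:2]*1000).astype(np.float32)))
hsv=cv2.cvtColor(im,cv2.COLOR_RGB2HSV)
red=((hsv[...,0]<6)|(hsv[...,0]>174))&(hsv[...,1]>170)&(hsv[...,2]>90)&m
blue=(hsv[...,0]>100)&(hsv[...,0]<130)&(hsv[...,1]>120)&m
for nm,q in(('red',red),('blue',blue)):
    k,lab,st,ce=cv2.connectedComponentsWithStats(q.astype(np.uint8)); print(nm,[(st[j,4],ce[j].round(1),atz(c,ce[j],.022)) for j in range(1,k) if st[j,4]>4])
E
```

```text
3.1 [ 0.4792 -0.0187  0.424 ] [[ 1.     -0.0012  0.0003]
 [-0.0012 -1.     -0.0002]
 [ 0.0003  0.0002 -1.    ]]
pin1 0.61 [360.2 130.6] [ 0.5274 -0.078   0.0688]
pin1 0.55 [302.5 129. ] [0.53   0.0214 0.0685]
pin1 0.51 [242.1 133.4] [0.5223 0.1271 0.0648]
block1 0.69 [329.4  80.5] [ 0.6091 -0.0246  0.0572]
block1 0.69 [478.  229.4] [ 0.3273 -0.3331  0.0266]
block1 0.67 [279.2  76.7] [0.615  0.0598 0.0564]
block1 0.61 [196.6 229.9] [0.3257 0.2463 0.0275]
seam_start 0.76 [223.6  89. ] [0.5956 0.1552 0.0564]
seam_middle 0.61 [296.   80.1] [0.6134 0.0346 0.0242]
seam_middle 0.4 [279.8  79.4] [0.6107 0.0589 0.057 ]
seam_end 0.59 [367.3  89.6] [ 0.5974 -0.0937  0.0251]
tray 0.92 [119.4 130.7] [0.5239 0.38   0.0082]
tool 0.67 [513. 113.] [ 0.5571 -0.3584  0.0334]
fork 0.89 [509.   62.7] [ 0.6446 -0.3502  0.0098]
burnisher 0.73 [504.  165.9] [ 0.4587 -0.3654  0.0235]
14708 0.024391695392727238 ((623.2656860351562, 16.403717041015625), (293.877197265625, 194.3402862548828), 89.67572021484375)
red [(np.int32(10), array([226.2,  88.1]), array([0.6001, 0.1617, 0.022 ]))]
blue [(np.int32(22), array([367.5,  89.5]), array([ 0.598 , -0.0945,  0.022 ]))]
```

View pics/w1.png

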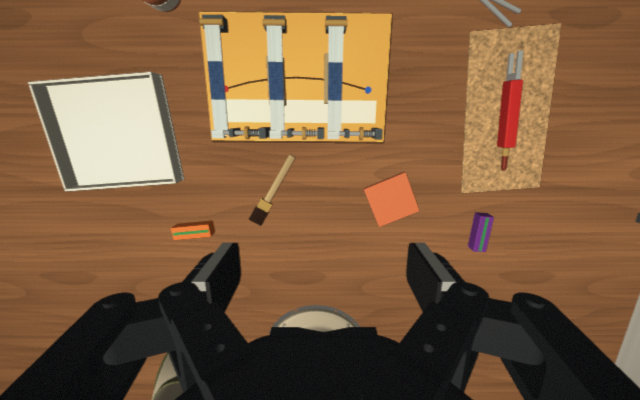

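```bash
python3 - <<'E'
from h import *
np.set_printoptions(precision=4,suppress=True)
im,d,c=shot('wrist')
hsv=cv2.cvtColor(im,cv2.COLOR_RGB2HSV)
m=((hsv[...,0]<5)|(hsv[...,0]>174))&(hsv[...,1]>190)&(hsv[...,2]>90)
m[:,:460]=0;m[:,560:]=0
k,lab,st,ce=cv2.connectedComponentsWithStats(m.astype(np.uint8)); j=1+np.argmax(st[1:,4]); print(st[j])
ys,xs=np.where(lab==j)
Q=np.array([atz(c,(x,y),.025)[:2] for x,y in zip(xs,ys)])*1000
print(cv2.minAreaRect(Q.astype(np.float32)))
g=((hsv[...,0]>18)&(hsv[...,0]<32)&(hsv[...,1]>150))
for px in [(212,141.5),(383,142),(200,12),(391,12)]: print(px,atz(c,px,.022))
for px in [(470,31),(560,24),(462,192),(540,186)]: print('mat',px,atz(c,px,.004))
for px in [(29,83),(152,72),(66,191),(182,180)]: print('tray',px,atz(c,px,.035))
J=np.array([.609,.034,0])
def proj(X): q=np.array(c['R'])@X+c['t']; return q[0]/q[2]*c['fx']+c['cx'],q[1]/q[2]*c['fy']+c['cy']
out=im[:,:,::-1].copy()
for yw in [-.4]:
  Rj=Ro.from_euler('z',yw,degrees=True).as_matrix()
  for X in [(-106,-167,22),(-106,167,22),(116,167,22),(116,-167,22),(-85,88,58.5),(-85,-12,58.5),(-85,-112,58.5),(-10,129,22),(-10,-129,22),(10,0,22)]:
    u,v=proj(J+Rj@np.array(X)/1000); cv2.circle(out,(int(round(u*8)),int(round(v*8))),8*2,(255,0,255),1,cv2.LINE_AA,3)
cv2.imwrite('pics/w2.png',cv2.resize(out[5:155,195:395],(800,600),interpolation=cv2.INTER_CUBIC))
E
```

```text
[ 497   80   25   67 1185]
((550.6741333007812, -360.2222900390625), (117.72325897216797, 33.40632247924805), 4.415794849395752)
(212, 141.5) [0.5016 0.1907 0.022 ]
(383, 142) [ 0.5003 -0.1336  0.022 ]
(200, 12) [0.7168 0.1873 0.022 ]
(391, 12) [ 0.7164 -0.1347  0.022 ]
mat (470, 31) [ 0.6922 -0.2802  0.004 ]
mat (560, 24) [ 0.703 -0.437  0.004]
mat (462, 192) [ 0.397  -0.3058  0.004 ]
mat (540, 186) [ 0.4095 -0.4637  0.004 ]
tray (29, 83) [0.6042 0.4953 0.035 ]
tray (152, 72) [0.6217 0.2767 0.035 ]
tray (66, 191) [0.4083 0.48   0.035 ]
tray (182, 180) [0.4299 0.2514 0.035 ]
```

View pics/w2.png

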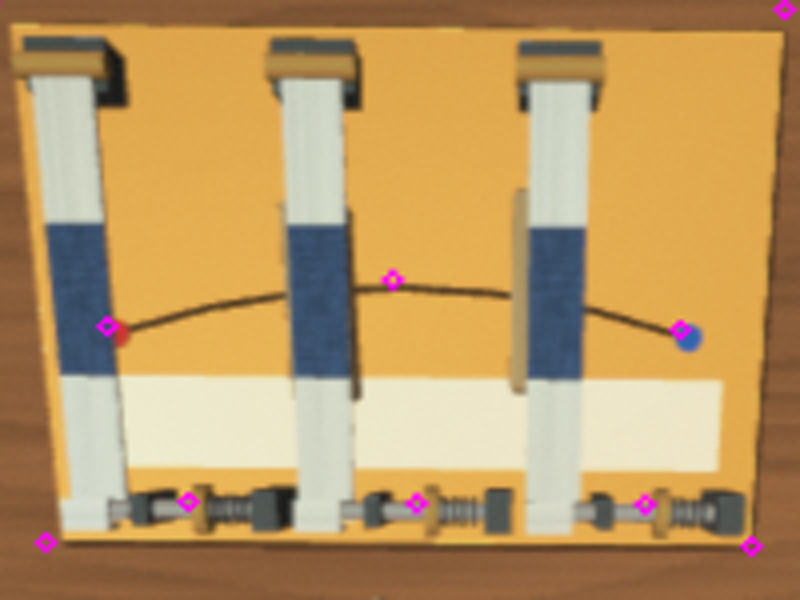

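```bash
python3 - <<'E'
from h import *
R=down(4.4)
plan([.5507,-.3615,.11],R,.085,n=8)
plan([.5507,-.3615,.009],R,.085,n=4,p0=[.5507,-.3615,.11],R0=R)
E
```

```text
0.0091 0.0426 0.0392 0.0000 0.0000 -0.0097 0.085; 0.0086 0.0427 0.0392 0.0000 0.0000 -0.0097 0.085; 0.0082 0.0428 0.0392 0.0000 0.0000 -0.0097 0.085; 0.0078 0.0429 0.0392 0.0000 0.0000 -0.0097 0.085; 0.0074 0.0429 0.0392 0.0000 0.0000 -0.0097 0.085; 0.0070 0.0430 0.0392 0.0000 0.0000 -0.0097 0.085; 0.0066 0.0431 0.0392 0.0000 0.0000 -0.0097 0.085; 0.0061 0.0431 0.0392 0.0000 0.0000 -0.0097 0.085
0.0000 0.0000 0.0253 0.0000 0.0000 0.0000 0.085; 0.0000 0.0000 0.0253 0.0000 0.0000 0.0000 0.085; 0.0000 0.0000 0.0253 0.0000 0.0000 0.0000 0.085; 0.0000 0.0000 0.0253 0.0000 0.0000 0.0000 0.085
```

>>> move_arm(plan="0.009 0.0426 0.039 0 0 -0.0097 0.085; 0.0086 0.0427 0.039 0 0 -0.0097 0.085; 0.008 0.0428 0.039 0 0 -0.0097 0.085; 0.008 0.043 0.039 0 0 -0.0097 0.085; 0.0075 0.043 0.039 0 0 -0.0097 0.085; 0.007 0.043 0.039 0 0 -0.0097 0.085; 0.0065 0.043 0.039 0 0 -0.0097 0.085; 0.006 0.043 0.039 0 0 -0.0097 0.085; 0 0 0 0 0 0 0.085; 0 0 0 0 0 0 0.085")

```text
time_s: 5.0
position: [0.5509, -0.361, 0.1118]
tool_rot: [[0.997, 0.077, 0.0], [0.077, -0.997, -0.0], [0.0, 0.0, -1.0]]
ft_force: [-0.3, 0.7, 0.3]
grip_width: 0.0849
gripper_force: 0.0
```

```bash
python3 - <<'E'
from h import *
np.set_printoptions(precision=4,suppress=True)
s=env.observe();print(s['time_s'],s['position'])
im,d,c=shot('wrist','w3.png')
for n in ['tool','fork','burnisher']:
    for r in pinpoint('wrist',n)[:2]:
        print(n,round(r['conf'],2),np.round(r['pixel'],1),atz(c,r['pixel'],.018))
hsv=cv2.cvtColor(im,cv2.COLOR_RGB2HSV)
m=((hsv[...,0]<5)|(hsv[...,0]>174))&(hsv[...,1]>190)&(hsv[...,2]>150)
k,lab,st,ce=cv2.connectedComponentsWithStats(m.astype(np.uint8)); j=1+np.argmax(st[1:,4]); print(st[j])
ys,xs=np.where(lab==j)
Q=np.array([atz(c,(x,y),.032)[:2] for x,y in zip(xs,ys)])*1000
print(cv2.minAreaRect(Q.astype(np.float32)))
E
```

```text
5.0 [ 0.5509 -0.361   0.1118]
fork 0.96 [324.2  91.4] [ 0.6401 -0.3544  0.018 ]
burnisher 0.78 [328.6 299. ] [ 0.4508 -0.3736  0.018 ]
[ 315  132   26  136 3204]
((551.6942138671875, -363.59521484375), (116.7978515625, 19.674917221069336), 4.136638641357422)
```

View pics/w3.png

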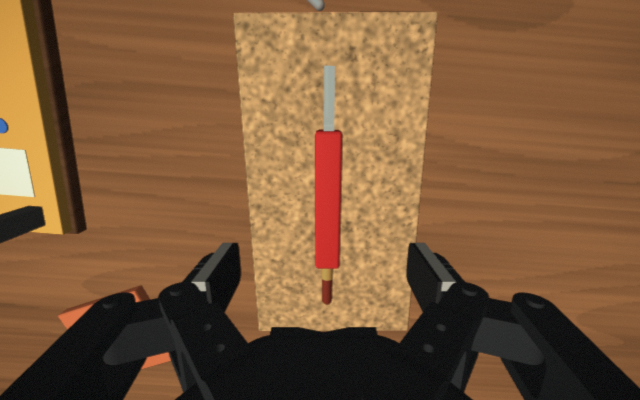

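>>> move_arm(plan="0 0.0027 0.035 0 0 0 0.085; 0 0 0.035 0 0 0 0.085; 0 0 0.022 0 0 0 0.085; 0 0 0.0105 0 0 0 0.085; 0 0 0 0 0 0 0.022; 0 0 0 0 0 0 0.015; 0 0 0 0 0 0 0.01; 0 0 0 0 0 0 0.01; 0 0 0 0 0 0 0.01; 0 0 0 0 0 0 0.01", grip_force=100)

```text
time_s: 6.45
position: [0.5515, -0.3641, 0.0099]
tool_rot: [[0.997, 0.077, 0.001], [0.077, -0.997, -0.001], [0.001, 0.001, -1.0]]
ft_force: [-0.9, 1.4, 6.2]
grip_width: 0.02
gripper_force: 101.0
```

```bash
python3 - <<'E'
from h import *
R=down(4.4);P=[.5515,-.3641,.21]
plan([.42,.07,.23],down(-.4),.01,n=9,p0=P,R0=R)
E
```

```text
-0.0109 -0.0492 -0.0022 0.0000 0.0000 0.0093 0.01; -0.0113 -0.0491 -0.0022 0.0000 0.0000 0.0093 0.01; -0.0118 -0.0490 -0.0022 0.0000 0.0000 0.0093 0.01; -0.0122 -0.0489 -0.0022 0.0000 0.0000 0.0093 0.01; -0.0127 -0.0488 -0.0022 0.0000 0.0000 0.0093 0.01; -0.0131 -0.0487 -0.0022 0.0000 0.0000 0.0093 0.01; -0.0136 -0.0485 -0.0022 0.0000 0.0000 0.0093 0.01; -0.0140 -0.0484 -0.0022 0.0000 0.0000 0.0093 0.01; -0.0145 -0.0483 -0.0022 0.0000 0.0000 0.0093 0.01
```

>>> move_arm(plan="0 0 -0.02 0 0 0 0.01; 0 0 -0.06 0 0 0 0.01; 0 0 -0.06 0 0 0 0.01; 0 0 -0.06 0 0 0 0.01")

```text
time_s: 6.95
position: [0.5508, -0.3636, 0.2107]
tool_rot: [[0.997, 0.077, -0.0], [0.077, -0.997, 0.0], [-0.0, -0.0, -1.0]]
ft_force: [0.6, -0.3, -1.1]
grip_width: 0.0199
gripper_force: 99.9
```

>>> move_arm(plan="-0.011 -0.049 -0.002 0 0 0.0093 0.01; -0.011 -0.049 -0.002 0 0 0.0093 0.01; -0.012 -0.049 -0.002 0 0 0.0093 0.01; -0.012 -0.049 -0.002 0 0 0.0093 0.01; -0.0125 -0.049 -0.002 0 0 0.0093 0.01; -0.013 -0.0487 -0.002 0 0 0.0093 0.01; -0.0135 -0.0485 -0.002 0 0 0.0093 0.01; -0.014 -0.0485 -0.002 0 0 0.0093 0.01; -0.0145 -0.048 -0.002 0 0 0.0093 0.01; 0 0 0 0 0 0 0.01")

```text
time_s: 8.2
position: [0.4187, 0.0724, 0.2272]
tool_rot: [[1.0, -0.002, 0.0], [-0.002, -1.0, 0.0], [0.0, -0.0, -1.0]]
ft_force: [-0.1, -0.8, -1.5]
grip_width: 0.0202
gripper_force: 99.9
```

```bash
python3 - <<'E'
from h import *
np.set_printoptions(precision=4,suppress=True)
s=env.observe();print(s['time_s'],s['position'],s['tool_rot'])
im,d,c=shot('wrist','w4.png')
for n,z in [('pin1',.0585),('fork',s['position'][2]+.008),('burnisher',s['position'][2]+.008)]:
    for r in pinpoint('wrist',n)[:4]:
        if r['conf']>.25: print(n,round(r['conf'],2),np.round(r['pixel'],1),atz(c,r['pixel'],z))
cv2.imwrite('pics/w4.png',cv2.resize(im[0:320,100:540,::-1],(800,582),interpolation=cv2.INTER_CUBIC))
E
```

```text
8.2 [0.4187 0.0724 0.2272] [[ 1.     -0.0021  0.0003]
 [-0.0021 -1.      0.0003]
 [ 0.0003 -0.0003 -1.    ]]
pin1 0.89 [276.8  83. ] [0.5225 0.1186 0.0585]
pin1 0.82 [472.5  84.5] [ 0.5203 -0.0826  0.0585]
pin1 0.64 [373.8  82.3] [0.5228 0.019  0.0585]
pin1 0.41 [359.4   9.4] [0.5883 0.0358 0.0585]
fork 0.79 [320.9  71.2] [0.5091 0.072  0.2352]
```

View pics/w4.png

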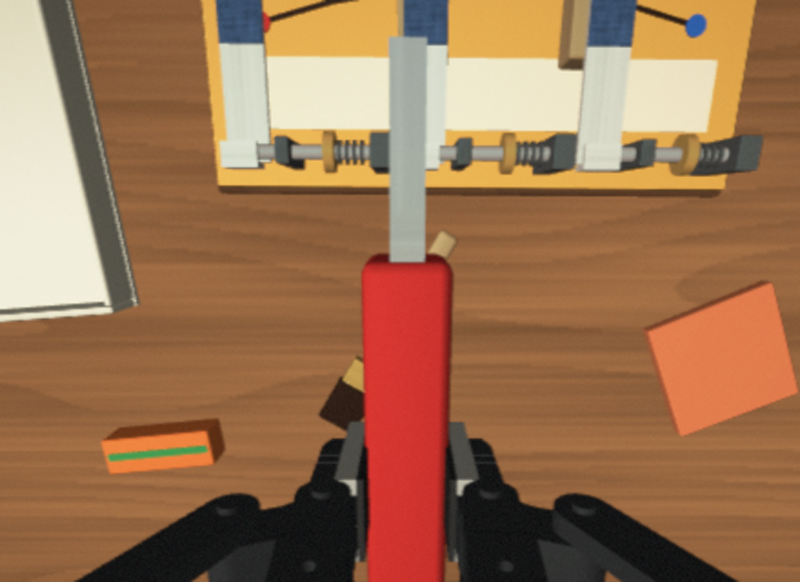

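>>> move_arm(plan="-0.022 -0.028 0.02 0 0 0 0.01; -0.022 -0.028 0.02 0 0 0 0.01; 0 0 0.046 0 0 0 0.01; 0 0 0.046 0 0 0 0.01; 0 0 0.0447 0 0 0 0.01; 0 0 0 0 0 0 0.01; 0 0 0 0 0 0 0.01", grip_force=115)

```text
time_s: 9.28
position: [0.3774, 0.1259, 0.0513]
tool_rot: [[1.0, -0.007, 0.002], [-0.007, -1.0, 0.0], [0.002, -0.0, -1.0]]
ft_force: [0.6, -0.4, -1.1]
grip_width: 0.02
gripper_force: 115.6
```

```bash
python3 - <<'E'
from h import *
np.set_printoptions(precision=4,suppress=True)
s=env.observe();print(s['time_s'],s['position'],s['tool_rot'],s['ft_force'])
im,d,c=shot('wrist');z=s['position'][2]+.008
for n,z in [('pin1',.0585),('fork',z)]:
    for r in pinpoint('wrist',n)[:4]:
        if r['conf']>.25: print(n,round(r['conf'],2),np.round(r['pixel'],1),atz(c,r['pixel'],z))
i2,_,c2=shot('side')
for n in ('fork','pin1'):
  for r in pinpoint('side',n)[:4]: print('side',n,round(r['conf'],2),np.round(r['pixel'],1))
cv2.imwrite('pics/s5.png',np.vstack([cv2.resize(im[0:200,170:470,::-1],(600,400)),cv2.resize(i2[180:230,270:420,::-1],(600,200),interpolation=cv2.INTER_CUBIC)]))
E
```

```text
9.275 [0.3774 0.1259 0.0513] [[ 1.     -0.0073  0.0016]
 [-0.0073 -1.      0.    ]
 [ 0.0016 -0.     -1.    ]] [ 0.5673 -0.4067 -1.1137]
fork 0.95 [324.4  71.2] [0.4672 0.1252 0.0593]
side fork 0.65 [337.1 218. ]
side fork 0.62 [296.9 210.9]
side fork 0.56 [406.3 227.5]
side pin1 0.64 [339.2 161.7]
side pin1 0.51 [331.3 183.7]
side pin1 0.47 [319.4 217.9]
side pin1 0.41 [327.5 194.8]
```

View pics/s5.png

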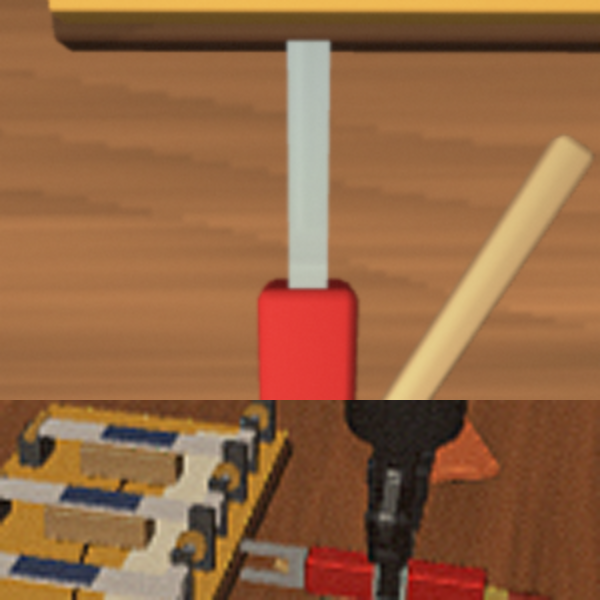

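>>> move_arm(plan="0 -0.0025 0.0008 0 0 0 0.01; 0.015 0 0 0 0 0 0.01; 0.014 0 0 0 0 0 0.01; 0.013 0 0 0 0 0 0.01; 0.0125 0 0 0 0 0 0.01; 0 0 0 0 0 0 0.01")

```text
time_s: 10.32
position: [0.4318, 0.1284, 0.0492]
tool_rot: [[1.0, -0.007, 0.0], [-0.007, -1.0, 0.0], [0.0, -0.0, -1.0]]
ft_force: [-0.5, -0.3, -0.2]
grip_width: 0.0197
gripper_force: 115.6
```

```bash
python3 - <<'E'
from h import *
s=env.observe();print(s['time_s'],s['position'],s['ft_force'])
im,d,c=shot('wrist');i2,_,c2=shot('side')
cv2.imwrite('pics/s6.png',np.vstack([cv2.resize(im[0:200,170:470,::-1],(600,400)),cv2.resize(i2[190:240,260:410,::-1],(600,200),interpolation=cv2.INTER_CUBIC)]))
E
```

```text
10.325 [0.43176561 0.12842549 0.04918476] [-0.47655719 -0.33122202 -0.16925672]
```

View pics/s6.png

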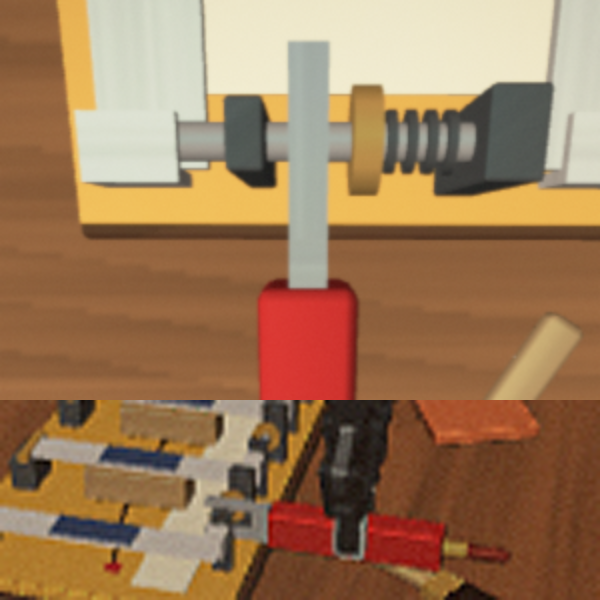

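>>> move_arm(plan="0 0.004 -0.0008 0 0 0 0.01; 0 0.004 0 0 0 0 0.01; 0 0.004 0 0 0 0 0.01; 0 0.004 0 0 0 0 0.01; 0 0.004 0 0 0 0 0.01; 0 0.001 0 0 0 0 0.01; 0 0 0 0 0 0 0.01; 0 0 0 0 0 0 0.01")

```text
time_s: 11.42
position: [0.4303, 0.1077, 0.0501]
tool_rot: [[1.0, -0.006, -0.001], [-0.006, -1.0, 0.0], [-0.001, -0.0, -1.0]]
ft_force: [-3.2, 6.0, -0.7]
grip_width: 0.0192
gripper_force: 115.8
```

```bash
python3 - <<'E'
from h import *
s=env.observe();print(s['time_s'],s['position'],s['ft_force'])
im,d,c=shot('wrist');i2,_,c2=shot('side')
cv2.imwrite('pics/s7.png',np.vstack([cv2.resize(im[0:200,170:470,::-1],(600,400)),cv2.resize(i2[140:240,200:500,::-1],(600,200),interpolation=cv2.INTER_CUBIC)]))
E
```

```text
11.425 [0.43029348 0.10767799 0.05008469] [-3.20170691  5.98597604 -0.65398293]
```

View pics/s7.png

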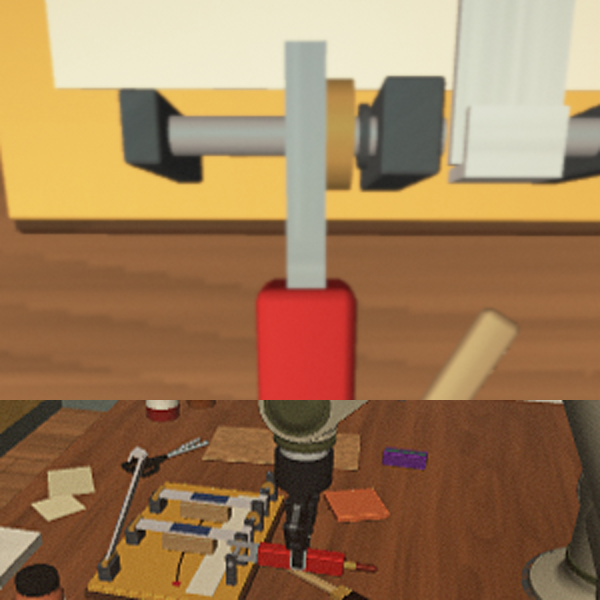

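>>> move_arm(plan="0 -0.01 0 0 0 0 0.01; 0 -0.01 0 0 0 0 0.01; -0.018 0 0 0 0 0 0.01; -0.018 0 0 0 0 0 0.01; -0.018 0 0 0 0 0 0.01; 0 0.033 0 0 0 0 0.01; 0 0.033 0 0 0 0 0.01; 0 0.033 0 0 0 0 0.01; 0 0 0 0 0 0 0.01; 0 0 0 0 0 0 0.01")

```text
time_s: 12.78
position: [0.3764, 0.0292, 0.0502]
tool_rot: [[1.0, -0.007, 0.0], [-0.007, -1.0, -0.0], [0.0, 0.0, -1.0]]
ft_force: [-0.6, -0.3, -0.8]
grip_width: 0.0197
gripper_force: 115.6
```

>>> move_arm(plan="0.014 0 0 0 0 0 0.01; 0.014 0 0 0 0 0 0.01; 0.014 0 0 0 0 0 0.01; 0.013 0 0 0 0 0 0.01; 0 0 0 0 0 0 0.01; 0 0.004 0 0 0 0 0.01; 0 0.004 0 0 0 0 0.01; 0 0.004 0 0 0 0 0.01; 0 0.004 0 0 0 0 0.01; 0 0.004 0 0 0 0 0.01; 0 0.001 0 0 0 0 0.01; 0 0 0 0 0 0 0.01")

```text
time_s: 14.28
position: [0.4305, 0.0077, 0.05]
tool_rot: [[1.0, -0.006, -0.001], [-0.006, -1.0, 0.001], [-0.001, -0.001, -1.0]]
ft_force: [-1.7, 5.0, -1.4]
grip_width: 0.0196
gripper_force: 115.7
```

>>> move_arm(plan="0 0.001 0 0 0 0 0.01; 0 0.001 0 0 0 0 0.01; 0 0 0 0 0 0 0.01")

```text
time_s: 14.65
position: [0.4305, 0.0058, 0.05]
tool_rot: [[1.0, -0.006, -0.001], [-0.006, -1.0, 0.001], [-0.001, -0.001, -1.0]]
ft_force: [-0.7, 5.6, -1.6]
grip_width: 0.0197
gripper_force: 115.7
```

```bash
cat >> h.py <<'E'
def tall():
    "points higher than 100 mm over the hinge side: open straps (y of them)"
    im,d,c=shot('side')
    v,u=np.mgrid[0:400,0:640]
    cam=np.stack([(u-c['cx'])/c['fx']*d,(v-c['cy'])/c['fy']*d,d],-1)
    P=(cam-np.array(c['t']))@np.array(c['R'])
    m=(d>0)&(P[...,2]>.10)&(P[...,2]<.17)&(P[...,0]>.70)&(P[...,0]<.9)
    y=P[m][:,1]; print('tall y hist',[(round(b,3),n) for n,b in zip(*np.histogram(y,bins=np.arange(-.25,.3,.025))) if n>3])
E
python3 -c "
from h import *
print(env.observe()['ft_force']); tall()"
```

```text
[-0.65694936  5.57567295 -1.64397964]
tall y hist [(np.float64(0.125), np.int64(9)), (np.float64(0.15), np.int64(254)), (np.float64(0.175), np.int64(6))]
```

```bash
sed -i "s/def tall():/def tall(cam='side'):/; s/im,d,c=shot('side')$/im,d,c=shot(cam,'tall_'+cam+'.png')/" h.py
python3 - <<'E'
from h import *
tall('scene'); tall('side')
a=cv2.imread('pics/tall_side.png')[110:260,200:500];b=cv2.imread('pics/tall_scene.png')[130:280,230:530]
cv2.imwrite('pics/t8.png',np.vstack([cv2.resize(x,(600,300),interpolation=cv2.INTER_CUBIC) for x in (a,b)]))
E
```

```text
tall y hist [(np.float64(0.025), np.int64(9)), (np.float64(0.05), np.int64(42)), (np.float64(0.125), np.int64(49)), (np.float64(0.15), np.int64(197))]
tall y hist [(np.float64(0.05), np.int64(98)), (np.float64(0.075), np.int64(13)), (np.float64(0.125), np.int64(7)), (np.float64(0.15), np.int64(255)), (np.float64(0.175), np.int64(8))]
```

View pics/t8.png

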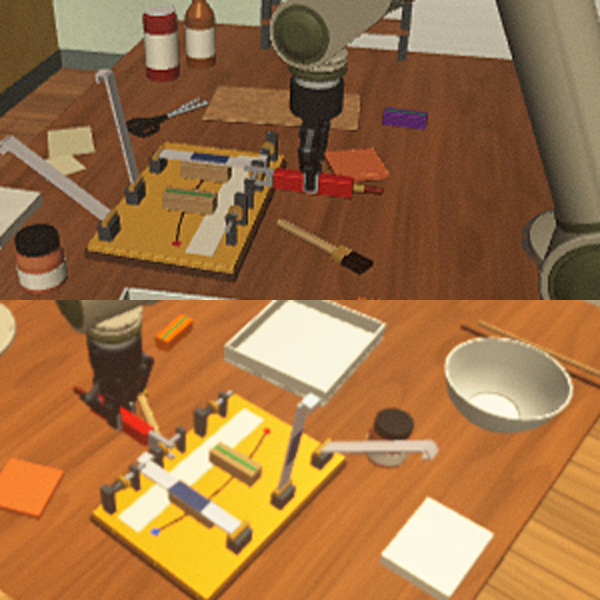

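>>> move_arm(plan="0 -0.01 0 0 0 0 0.01; 0 -0.009 0 0 0 0 0.01; -0.018 0 0 0 0 0 0.01; -0.018 0 0 0 0 0 0.01; -0.018 0 0 0 0 0 0.01; 0 0.033 0 0 0 0 0.01; 0 0.033 0 0 0 0 0.01; 0 0.033 0 0 0 0 0.01; 0 0 0 0 0 0 0.01; 0 0 0 0 0 0 0.01")

```text
time_s: 16.05
position: [0.3767, -0.0739, 0.0502]
tool_rot: [[1.0, -0.007, 0.0], [-0.007, -1.0, -0.0], [0.0, 0.0, -1.0]]
ft_force: [-0.6, 0.6, -0.5]
grip_width: 0.0197
gripper_force: 115.6
```

>>> move_arm(plan="0.014 0 0 0 0 0 0.01; 0.014 0 0 0 0 0 0.01; 0.014 0 0 0 0 0 0.01; 0.012 0 0 0 0 0 0.01; 0 0 0 0 0 0 0.01; 0 0.0045 0 0 0 0 0.01; 0 0.0045 0 0 0 0 0.01; 0 0.0045 0 0 0 0 0.01; 0 0.0045 0 0 0 0 0.01; 0 0.0035 0 0 0 0 0.01; 0 0 0 0 0 0 0.01; 0 0 0 0 0 0 0.01")

```text
time_s: 17.55
position: [0.43, -0.0956, 0.05]
tool_rot: [[1.0, -0.006, -0.001], [-0.006, -1.0, 0.001], [-0.001, -0.001, -1.0]]
ft_force: [1.5, 6.1, -1.2]
grip_width: 0.0195
gripper_force: 115.6
```

```bash
python3 -c "
from h import *
print(env.observe()['ft_force']); tall('scene');tall('side')"
```

```text
[ 1.48860529  6.14055292 -1.20245085]
tall y hist [(np.float64(0.025), np.int64(58)), (np.float64(0.05), np.int64(218)), (np.float64(0.125), np.int64(48)), (np.float64(0.15), np.int64(199))]
tall y hist [(np.float64(0.025), np.int64(7)), (np.float64(0.05), np.int64(208)), (np.float64(0.075), np.int64(4)), (np.float64(0.125), np.int64(10)), (np.float64(0.15), np.int64(253)), (np.float64(0.175), np.int64(4))]
```

>>> move_arm(plan="0 0 0 0 0 0 0.01; 0 0 0 0 0 0 0.01")

```text
time_s: 17.9
position: [0.43, -0.0956, 0.05]
tool_rot: [[1.0, -0.006, -0.001], [-0.006, -1.0, 0.001], [-0.001, -0.001, -1.0]]
ft_force: [1.0, 7.3, -1.9]
grip_width: 0.0197
gripper_force: 115.6
```

```bash
python3 -c "
from h import *
print(env.observe()['ft_force']); tall('scene');tall('side')"
```

```text
[ 1.00758971  7.30027955 -1.89485325]
tall y hist [(np.float64(-0.075), np.int64(28)), (np.float64(-0.05), np.int64(53)), (np.float64(0.025), np.int64(57)), (np.float64(0.05), np.int64(219)), (np.float64(0.125), np.int64(43)), (np.float64(0.15), np.int64(202))]
tall y hist [(np.float64(-0.05), np.int64(99)), (np.float64(-0.025), np.int64(6)), (np.float64(0.025), np.int64(12)), (np.float64(0.05), np.int64(197)), (np.float64(0.075), np.int64(8)), (np.float64(0.125), np.int64(8)), (np.float64(0.15), np.int64(256)), (np.float64(0.175), np.int64(5))]
```

>>> move_arm(plan="0 -0.010 0 0 0 0 0.01; 0 -0.01 0 0 0 0 0.01; -0.02 0 0 0 0 0 0.01; -0.02 0 0 0 0 0 0.01; -0.02 0 0 0 0 0 0.01; 0 0 -0.05 0 0 0 0.01; 0 0 -0.05 0 0 0 0.01; 0 0 -0.05 0 0 0 0.01; 0 0 0 0 0 0 0.01")

```text
time_s: 19.12
position: [0.372, -0.0763, 0.2031]
tool_rot: [[1.0, -0.007, 0.007], [-0.007, -1.0, -0.005], [0.007, 0.005, -1.0]]
ft_force: [0.6, -0.5, -1.3]
grip_width: 0.02
gripper_force: 115.7
```

```bash
python3 - <<'E'
from h import *
print(env.observe()['position'])
plan([.551,-.365,.10],down(4.4),.01,n=8)
E
```

```text
[ 0.3719877  -0.07632451  0.20310768]
0.0225 0.0359 0.0132 0.0006 -0.0009 -0.0104 0.01; 0.0222 0.0361 0.0132 0.0006 -0.0009 -0.0104 0.01; 0.0218 0.0364 0.0131 0.0006 -0.0009 -0.0104 0.01; 0.0214 0.0366 0.0131 0.0006 -0.0009 -0.0104 0.01; 0.0211 0.0368 0.0131 0.0006 -0.0009 -0.0104 0.01; 0.0207 0.0370 0.0130 0.0006 -0.0009 -0.0104 0.01; 0.0203 0.0373 0.0130 0.0006 -0.0009 -0.0104 0.01; 0.0199 0.0375 0.0129 0.0006 -0.0009 -0.0104 0.01
```

>>> move_arm(plan="0.0225 0.036 0.013 0.0006 -0.0009 -0.0104 0.01; 0.022 0.036 0.013 0.0006 -0.0009 -0.0104 0.01; 0.022 0.0365 0.013 0.0006 -0.0009 -0.0104 0.01; 0.0215 0.0365 0.013 0.0006 -0.0009 -0.0104 0.01; 0.021 0.037 0.013 0.0006 -0.0009 -0.0104 0.01; 0.0205 0.037 0.013 0.0006 -0.0009 -0.0104 0.01; 0.020 0.037 0.013 0.0006 -0.0009 -0.0104 0.01; 0.020 0.0375 0.013 0.0006 -0.0009 -0.0104 0.01; 0 0 0.03 0 0 0 0.01; 0 0 0.03 0 0 0 0.01; 0 0 0.015 0 0 0 0.01; 0 0 0 0 0 0 0.01")

```text
time_s: 20.62
position: [0.5476, -0.3629, 0.0186]
tool_rot: [[0.997, 0.077, -0.009], [0.077, -0.997, 0.006], [-0.009, -0.007, -1.0]]
ft_force: [-0.6, -0.7, -0.5]
grip_width: 0.0196
gripper_force: 115.6
```

>>> move_arm(plan="0 0 0.004 -0.0048 0.0072 0 0.01; 0 0 0.003 0 0 0 0.01; 0 0 0.0012 0 0 0 0.01; 0 0 0 0 0 0 0.01")

```text
time_s: 21.12
position: [0.548, -0.3634, 0.012]
tool_rot: [[0.997, 0.077, 0.0], [0.077, -0.997, 0.0], [0.0, 0.0, -1.0]]
ft_force: [-0.6, 0.3, -0.8]
grip_width: 0.0198
gripper_force: 115.6
```

>>> move_arm(plan="0 0 0.0015 0 0 0 0.01; 0 0 0 0 0 0 0.01; 0 0 0 0 0 0 0.05; 0 0 0 0 0 0 0.085; 0 0 0 0 0 0 0.085; 0 0 0 0 0 0 0.085; 0 0 -0.03 0 0 0 0.085; 0 0 -0.05 0 0 0 0.085; 0 0 -0.06 0 0 0 0.085; 0 0 -0.06 0 0 0 0.085; 0 0 -0.06 0 0 0 0.085")

```text
time_s: 22.5
position: [0.5476, -0.3632, 0.2725]
tool_rot: [[0.997, 0.077, 0.0], [0.077, -0.997, 0.0], [0.0, -0.0, -1.0]]
ft_force: [0.8, -0.5, -0.9]
grip_width: 0.085
gripper_force: 0.0
```

```bash
python3 - <<'E'
from h import *
print(env.observe()['position'])
plan([.56,.02,.33],down(90),.085,n=12)
E
```

```text
[ 0.54763581 -0.36318366  0.27247023]
0.0035 -0.0318 -0.0048 0.0000 -0.0000 -0.1245 0.085; 0.0074 -0.0311 -0.0048 0.0000 -0.0000 -0.1245 0.085; 0.0112 -0.0299 -0.0048 0.0000 -0.0000 -0.1245 0.085; 0.0148 -0.0283 -0.0048 0.0000 -0.0000 -0.1245 0.085; 0.0182 -0.0262 -0.0048 0.0000 -0.0000 -0.1245 0.085; 0.0213 -0.0238 -0.0048 0.0000 -0.0000 -0.1245 0.085; 0.0241 -0.0209 -0.0048 0.0000 -0.0000 -0.1245 0.085; 0.0265 -0.0178 -0.0048 0.0000 -0.0000 -0.1245 0.085; 0.0285 -0.0143 -0.0048 0.0000 -0.0000 -0.1245 0.085; 0.0301 -0.0107 -0.0048 0.0000 -0.0000 -0.1245 0.085; 0.0312 -0.0069 -0.0048 0.0000 -0.0000 -0.1245 0.085; 0.0318 -0.0029 -0.0048 0.0000 -0.0000 -0.1245 0.085
```

>>> move_arm(plan="0.004 -0.048 -0.007 0 0 0.0096 0.085; 0.004 -0.048 -0.007 0 0 0.0096 0.085; 0.004 -0.048 -0.007 0 0 0.0096 0.085; 0.004 -0.048 -0.007 0 0 0.0096 0.085; 0.004 -0.048 -0.007 0 0 0.0096 0.085; 0.003 -0.048 -0.007 0 0 0.0096 0.085; 0.003 -0.048 -0.007 0 0 0.0096 0.085; 0.003 -0.048 -0.007 0 0 0.0096 0.085; 0 0 0 0 0 0 0.085; 0 0 0 0 0 0 0.085")

```text
time_s: 23.75
position: [0.5602, 0.021, 0.3262]
tool_rot: [[1.0, 0.0, -0.0], [0.0, -1.0, 0.0], [-0.0, -0.0, -1.0]]
ft_force: [-0.0, 0.2, -0.6]
grip_width: 0.085
gripper_force: 0.0
```

```bash
cat > blk.py <<'E'
from h import *
np.set_printoptions(precision=4,suppress=True)
s=env.observe();print(s['time_s'],s['position'])
im,d,c=shot('wrist','blk.png')
hsv=cv2.cvtColor(im,cv2.COLOR_RGB2HSV)
v,u=np.mgrid[0:400,0:640]
cam=np.stack([(u-c['cx'])/c['fx']*d,(v-c['cy'])/c['fy']*d,d],-1)
P=(cam-np.array(c['t']))@np.array(c['R'])
m=((d>0)&(P[...,2]>.036)&(P[...,2]<.062)&(P[...,0]>.535)&(P[...,0]<.69)&(P[...,1]>-.14)&(P[...,1]<.2)).astype(np.uint8)
m=cv2.morphologyEx(m,cv2.MORPH_OPEN,np.ones((3,3)))
k,lab,st,_=cv2.connectedComponentsWithStats(m)
for j in range(1,k):
    if st[j,4]<60: continue
    Q=P[lab==j]; zt=np.percentile(Q[:,2],90); Q=Q[Q[:,2]>zt-.006]
    print(st[j,4],'z',zt,cv2.minAreaRect((Q[:,:2]*1000).astype(np.float32)))
for r in pinpoint('wrist','block1')[:5]: print(round(r['conf'],2),np.round(r['pixel'],1),atz(c,r['pixel'],.022))
E
python3 blk.py
```

```text
23.75 [0.5602 0.021  0.3262]
108 z 0.050000979735708675 ((688.3817138671875, 159.26304626464844), (32.56989288330078, 3.263962745666504), 89.69681549072266)
124 z 0.0547402772632103 ((688.0740966796875, 59.024574279785156), (32.47404861450195, 4.328171730041504), 87.32752227783203)
147 z 0.055910013620678066 ((688.5618286132812, -38.20526885986328), (32.571067810058594, 1.7920875549316406), 89.64312744140625)
1121 z 0.04910318515756095 ((610.5003662109375, -33.682796478271484), (28.04477310180664, 79.77362060546875), 89.06548309326172)
1096 z 0.04910415675869552 ((607.1770629882812, 62.9273796081543), (78.66756439208984, 28.10181999206543), 1.1433652639389038)
0.94 [518.  288.9] [ 0.3275 -0.3323  0.022 ]
0.84 [296.1 127.2] [0.6132 0.0626 0.022 ]
0.83 [362.3 128. ] [ 0.6119 -0.0391  0.022 ]
0.46 [556.7 224.8] [ 0.4522 -0.3742  0.022 ]
0.42 [400.5 141.3] [ 0.5917 -0.0994  0.022 ]
```

View pics/blk.png

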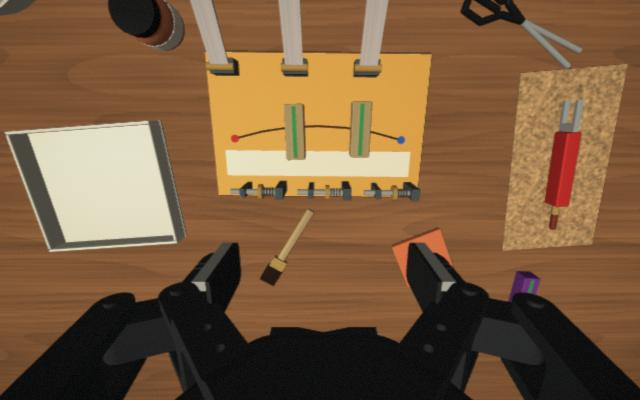

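>>> move_arm(plan="0.0126 0.0138 0.045 0 0 0 0.085; 0.0126 0.0139 0.045 0 0 0 0.085; 0.0126 0.0139 0.045 0 0 0 0.085; 0.0126 0.0139 0.045 0 0 0 0.085; 0 0 0.045 0 0 0 0.085; 0 0 0.035 0 0 0 0.085; 0 0 0.025 0 0 0 0.085; 0 0 0.0155 0 0 0 0.085; 0 0 0 0 0 0 0.085; 0 0 0 0 0 0 0.085")

```text
time_s: 25.1
position: [0.6113, -0.0344, 0.0269]
tool_rot: [[1.0, -0.0, 0.002], [-0.0, -1.0, -0.0], [0.002, 0.0, -1.0]]
ft_force: [-0.4, 0.5, 0.1]
grip_width: 0.0847
gripper_force: 0.0
```

>>> move_arm(plan="0 0 0.001 0 0 0 0.04; 0 0 0 0 0 0 0.02; 0 0 0 0 0 0 0.015; 0 0 0 0 0 0 0.015; 0 0 0 0 0 0 0.015; 0 0 0 0 0 0 0.015; 0 0 -0.01 0 0 0 0.015; 0 0 -0.05 0 0 0 0.015; 0 0 -0.05 0 0 0 0.015; 0 0 -0.05 0 0 0 0.015; 0 0 0 0 0 0 0.015", grip_force=45)

```text
time_s: 26.48
position: [0.612, -0.0343, 0.1892]
tool_rot: [[1.0, 0.0, 0.008], [0.0, -1.0, -0.002], [0.008, 0.002, -1.0]]
ft_force: [0.2, -0.4, -0.9]
grip_width: 0.0273
gripper_force: 45.8
```

>>> move_arm(plan="-0.0107 -0.0505 0.004 0 0 0 0.015; -0.0107 -0.0505 0.004 0 0 0 0.015; -0.0107 -0.0505 0.004 0 0 0 0.015; -0.0107 -0.0505 0.004 0 0 0 0.015; -0.0107 -0.0505 0.004 0 0 0 0.015; -0.0107 -0.0505 0.004 0 0 0 0.015; -0.0107 -0.0505 0.004 0 0 0 0.015; -0.0107 -0.0505 0.004 0 0 0 0.015; -0.0107 -0.0505 0.004 0 0 0 0.015; 0 0 0.035 0 0 0 0.015; 0 0 0.035 0 0 0 0.015; 0 0 0 0 0 0 0.015")

```text
time_s: 27.98
position: [0.5125, 0.4196, 0.0754]
tool_rot: [[1.0, 0.0, -0.007], [0.0, -1.0, -0.004], [-0.007, 0.004, -1.0]]
ft_force: [0.5, 0.0, -1.3]
grip_width: 0.0274
gripper_force: 45.7
```

>>> move_arm(plan="0 0 0.03 0 0 0 0.015; 0 0 0.02 0 0 0 0.015; 0 0 0.0095 0 0 0 0.015; 0 0 0 0 0 0 0.015; 0 0 0 0 0 0 0.015; 0 0 0.001 0 0 0 0.015; 0 0 0 0 0 0 0.015")

```text
time_s: 28.85
position: [0.5145, 0.4206, 0.0189]
tool_rot: [[1.0, 0.0, 0.001], [0.0, -1.0, 0.001], [0.001, -0.001, -1.0]]
ft_force: [-0.8, -0.0, -0.6]
grip_width: 0.0272
gripper_force: 45.7
```

>>> move_arm(plan="0 0 0.006 0 0 0 0.015; 0 0 0.0025 0 0 0 0.015; 0 0 0 0 0 0 0.015; 0 0 0 0 0 0 0.05; 0 0 0 0 0 0 0.055; 0 0 0 0 0 0 0.055; 0 0 -0.03 0 0 0 0.055; 0 0 -0.06 0 0 0 0.055; 0 0 -0.06 0 0 0 0.085; 0.005 0.05 -0.04 0 0 0 0.085; 0.005 0.06 -0.03 0 0 0 0.085; 0.005 0.06 -0.02 0 0 0 0.085")

```text
time_s: 30.35
position: [0.5288, 0.2555, 0.248]
tool_rot: [[1.0, 0.001, 0.002], [0.001, -1.0, 0.001], [0.002, -0.001, -1.0]]
ft_force: [0.9, -1.0, 0.3]
grip_width: 0.0851
gripper_force: 0.0
```

>>> move_arm(plan="0.007 0.06 -0.01 0 0 0 0.085; 0.007 0.06 -0.01 0 0 0 0.085; 0.007 0.05 -0.01 0 0 0 0.085; 0.007 0.03 0 0 0 0 0.085; 0 0 0 0 0 0 0.085; 0 0 0 0 0 0 0.085")

```text
time_s: 31.1
position: [0.5566, 0.0575, 0.2764]
tool_rot: [[1.0, 0.0, 0.0], [0.0, -1.0, 0.001], [0.0, -0.001, -1.0]]
ft_force: [0.3, 0.1, -0.2]
grip_width: 0.0851
gripper_force: 0.0
```

```bash
python3 blk.py
```

```text
31.1 [0.5566 0.0575 0.2764]
78 z 0.049671849664724994 ((688.2139892578125, 168.6332550048828), (18.399442672729492, 3.463907241821289), 89.29236602783203)
65 z 0.04942057563400847 ((688.1487426757812, 150.83889770507812), (14.006165504455566, 3.637089729309082), 89.69111633300781)
184 z 0.054630648081077114 ((688.2147827148438, 61.2430419921875), (3.528632164001465, 33.35853576660156), 0.09170158207416534)
228 z 0.055752225603363646 ((687.633056640625, -37.759422302246094), (4.674551486968994, 34.38175964355469), 0.02971993200480938)
1376 z 0.04922395277557104 ((607.3480834960938, 63.82475662231445), (79.32231140136719, 27.984994888305664), 1.089319109916687)
0.93 [ 84.4 194.1] [0.5164 0.4068 0.022 ]
0.87 [557.5 301.9] [ 0.3342 -0.3251  0.022 ]
0.63 [319.6 127.1] [0.6118 0.0634 0.022 ]
```

>>> move_arm(plan="0.0126 -0.0015 0.045 0 0 0 0.085; 0.0126 -0.0015 0.045 0 0 0 0.085; 0.0126 -0.0015 0.045 0 0 0 0.085; 0.0126 -0.0015 0.045 0 0 0 0.085; 0 0 0.035 0 0 0 0.085; 0 0 0.022 0 0 0 0.085; 0 0 0.0125 0 0 0 0.085; 0 0 0 0 0 0 0.085; 0 0 0 0 0 0 0.085")

```text
time_s: 32.33
position: [0.6078, 0.0632, 0.028]
tool_rot: [[1.0, 0.0, 0.002], [0.0, -1.0, 0.0], [0.002, -0.0, -1.0]]
ft_force: [-0.2, -0.4, 0.3]
grip_width: 0.0845
gripper_force: 0.0
```

>>> move_arm(plan="0 0 0.001 0 0 0 0.04; 0 0 0 0 0 0 0.02; 0 0 0 0 0 0 0.015; 0 0 0 0 0 0 0.015; 0 0 0 0 0 0 0.015; 0 0 0 0 0 0 0.015; 0 0 -0.01 0 0 0 0.015; 0 0 -0.05 0 0 0 0.015; 0 0 -0.05 0 0 0 0.015; 0 0 -0.05 0 0 0 0.015; 0 0 0 0 0 0 0.015")

```text
time_s: 33.7
position: [0.6085, 0.0629, 0.1903]
tool_rot: [[1.0, 0.0, 0.008], [0.0, -1.0, -0.0], [0.008, 0.0, -1.0]]
ft_force: [-0.3, 0.6, -1.5]
grip_width: 0.0272
gripper_force: 45.9
```

>>> move_arm(plan="-0.0155 -0.045 0.006 0 0 0 0.015; -0.0155 -0.045 0.006 0 0 0 0.015; -0.0155 -0.0455 0.006 0 0 0 0.015; -0.0155 -0.0455 0.006 0 0 0 0.015; -0.0155 -0.0455 0.006 0 0 0 0.015; -0.0155 -0.0455 0.006 0 0 0 0.015; 0 0 0 0 0 0 0.015; 0 0 0.04 0 0 0 0.015; 0 0 0.04 0 0 0 0.015; 0 0 0.035 0 0 0 0.015; 0 0 0.015 0 0 0 0.015; 0 0 0 0 0 0 0.015")

```text
time_s: 35.2
position: [0.5142, 0.3345, 0.0195]
tool_rot: [[1.0, -0.0, -0.001], [-0.0, -1.0, -0.0], [-0.001, 0.0, -1.0]]
ft_force: [0.3, -0.5, -0.4]
grip_width: 0.0272
gripper_force: 45.9
```

>>> move_arm(plan="0 0 0.005 0 0 0 0.015; 0 0 0.003 0 0 0 0.015; 0 0 0 0 0 0 0.015; 0 0 0 0 0 0 0.05; 0 0 0 0 0 0 0.055; 0 0 0 0 0 0 0.055; 0 0 -0.03 0 0 0 0.055; 0 0 -0.06 0 0 0 0.055; 0 0 -0.06 0 0 0 0.085; 0 0 -0.05 0 0 0 0.085; 0 0 0 0 0 0 0.085")

```text
time_s: 36.58
position: [0.5153, 0.3355, 0.2164]
tool_rot: [[1.0, 0.0, 0.008], [0.0, -1.0, 0.004], [0.008, -0.004, -1.0]]
ft_force: [-0.8, 0.1, -0.6]
grip_width: 0.0849
gripper_force: 0.0
```

```bash
python3 - <<'E'
from h import *
s=env.observe();print(s['position'],s['tool_rot'],s['q'])
p=np.array([.5142,.3345,.205])
im,d,c=shot('wrist')
for r in pinpoint('wrist','block1')[:3]: print(round(r['conf'],2),np.round(r['pixel'],1),atd(c,d,r['pixel']))
# 23 rows with yaw up to 184.5
plan([.5507,-.3635,.20],down(94),.085,n=12,R0=down(0),p0=None) if 0 else None
mid=np.array([.53,-.02,.26])
plan(mid,down(92),.085,n=11); plan([.5487,-.3635,.13],down(184.4),.085,n=11,p0=mid,R0=down(92))
E
```

```text
[0.51533809 0.33550145 0.21638021] [[ 9.99967154e-01  2.74763472e-04  8.10039318e-03]
 [ 2.46298038e-04 -9.99993792e-01  3.51486879e-03]
 [ 8.10130866e-03 -3.51275823e-03 -9.99961014e-01]] [2.20442797e+01 2.87677460e+01 6.52021797e+01 1.25083928e-02
 8.55242941e+01 1.12028431e+02]
0.85 [259.5 174.3] [0.51889987 0.41092314 0.02839118]
0.78 [377.4 308.2] [0.3292811  0.26075311 0.02224829]
0.6 [322.8 171.9] [0.52192971 0.33620118 0.02907332]
0.0015 0.0323 -0.0044 -0.0000 -0.0000 -0.1460 0.085; -0.0033 0.0321 -0.0044 -0.0000 -0.0000 -0.1460 0.085; -0.0079 0.0313 -0.0044 -0.0000 -0.0000 -0.1460 0.085; -0.0124 0.0298 -0.0044 -0.0000 -0.0000 -0.1460 0.085; -0.0166 0.0277 -0.0044 -0.0000 -0.0000 -0.1460 0.085; -0.0204 0.0250 -0.0044 -0.0000 -0.0000 -0.1460 0.085; -0.0238 0.0218 -0.0044 -0.0000 -0.0000 -0.1460 0.085; -0.0268 0.0181 -0.0044 -0.0000 -0.0000 -0.1460 0.085; -0.0291 0.0140 -0.0044 -0.0000 -0.0000 -0.1460 0.085; -0.0308 0.0096 -0.0044 -0.0000 -0.0000 -0.1460 0.085; -0.0319 0.0050 -0.0044 -0.0000 -0.0000 -0.1460 0.085
-0.0313 0.0006 0.0118 -0.0000 -0.0000 -0.1466 0.085; -0.0310 -0.0040 0.0118 -0.0000 -0.0000 -0.1466 0.085; -0.0301 -0.0085 0.0118 -0.0000 -0.0000 -0.1466 0.085; -0.0286 -0.0128 0.0118 -0.0000 -0.0000 -0.1466 0.085; -0.0264 -0.0168 0.0118 -0.0000 -0.0000 -0.1466 0.085; -0.0236 -0.0205 0.0118 -0.0000 -0.0000 -0.1466 0.085; -0.0204 -0.0237 0.0118 -0.0000 -0.0000 -0.1466 0.085; -0.0167 -0.0264 0.0118 -0.0000 -0.0000 -0.1466 0.085; -0.0127 -0.0286 0.0118 -0.0000 -0.0000 -0.1466 0.085; -0.0084 -0.0301 0.0118 -0.0000 -0.0000 -0.1466 0.085; -0.0039 -0.0310 0.0118 -0.0000 -0.0000 -0.1466 0.085
```

>>> move_arm(plan="0.0015 0.032 -0.0044 0 0 -0.146 0.085; -0.003 0.032 -0.0044 0 0 -0.146 0.085; -0.008 0.031 -0.0044 0 0 -0.146 0.085; -0.012 0.030 -0.0044 0 0 -0.146 0.085; -0.0165 0.0275 -0.0044 0 0 -0.146 0.085; -0.020 0.025 -0.0044 0 0 -0.146 0.085; -0.024 0.022 -0.0044 0 0 -0.146 0.085; -0.027 0.018 -0.0044 0 0 -0.146 0.085; -0.029 0.014 -0.0044 0 0 -0.146 0.085; -0.031 0.0095 -0.0044 0 0 -0.146 0.085; -0.032 0.005 -0.0044 0 0 -0.146 0.085")

```text
time_s: 38.05
position: [0.5302, -0.0203, 0.2586]
tool_rot: [[-0.04, 0.999, -0.003], [0.999, 0.04, 0.001], [0.001, -0.003, -1.0]]
ft_force: [-0.3, 0.3, -0.1]
grip_width: 0.0848
gripper_force: 0.0
```

>>> move_arm(plan="-0.031 0.0005 0.012 0 0 -0.1466 0.085; -0.031 -0.004 0.012 0 0 -0.1466 0.085; -0.030 -0.0085 0.012 0 0 -0.1466 0.085; -0.0285 -0.013 0.012 0 0 -0.1466 0.085; -0.0265 -0.017 0.012 0 0 -0.1466 0.085; -0.0235 -0.0205 0.012 0 0 -0.1466 0.085; -0.0205 -0.0235 0.012 0 0 -0.1466 0.085; -0.0165 -0.0265 0.012 0 0 -0.1466 0.085; -0.0125 -0.0285 0.012 0 0 -0.1466 0.085; -0.0085 -0.030 0.012 0 0 -0.1466 0.085; -0.004 -0.031 0.012 0 0 -0.1466 0.085; 0 0 0 0 0 0 0.085")

```text
time_s: 39.55
position: [0.5478, -0.3632, 0.1249]
tool_rot: [[-0.997, -0.075, -0.004], [-0.075, 0.997, 0.004], [0.003, 0.004, -1.0]]
ft_force: [0.6, 0.6, -0.1]
grip_width: 0.0851
gripper_force: 0.0
```

```bash
python3 - <<'E'
from h import *
np.set_printoptions(precision=4,suppress=True)
s=env.observe();print(s['time_s'],s['position'],s['tool_rot'],s['q'])
im,d,c=shot('wrist','m.png')
for n in ['fork','burnisher']:
    for r in pinpoint('wrist',n)[:2]:
        print(n,round(r['conf'],2),np.round(r['pixel'],1),atz(c,r['pixel'],.018))
hsv=cv2.cvtColor(im,cv2.COLOR_RGB2HSV)
m=((hsv[...,0]<5)|(hsv[...,0]>174))&(hsv[...,1]>190)&(hsv[...,2]>150)
k,lab,st,ce=cv2.connectedComponentsWithStats(m.astype(np.uint8)); j=1+np.argmax(st[1:,4])
ys,xs=np.where(lab==j)
Q=np.array([atz(c,(x,y),.032)[:2] for x,y in zip(xs,ys)])*1000
print(cv2.minAreaRect(Q.astype(np.float32)))
E
```

```text
39.55 [ 0.5478 -0.3632  0.1249] [[-0.9972 -0.075  -0.0036]
 [-0.075   0.9972  0.0037]
 [ 0.0033  0.004  -1.    ]] [ -43.8449   37.4465   64.6389    0.011    78.2111 -138.1489]
fork 0.85 [320.3 279.8] [ 0.6382 -0.3577  0.018 ]
burnisher 0.72 [325.9  74.5] [ 0.4467 -0.3667  0.018 ]
((547.55859375, -361.5466613769531), (117.66748046875, 19.474239349365234), 3.6260454654693604)
```

>>> move_arm(plan="0 0.001 0.04 0 0 0 0.085; 0 0 0.035 0 0 0 0.085; 0 0 0.025 0 0 0 0.085; 0 0 0.0135 0 0 0 0.085; 0 0 0 0 0 0 0.085; 0 0 0 0 0 0 0.022; 0 0 0 0 0 0 0.015; 0 0 0 0 0 0 0.01; 0 0 0 0 0 0 0.01; 0 0 0 0 0 0 0.01; 0 0 0 0 0 0 0.01", grip_force=115)

```text
time_s: 41.08
position: [0.5492, -0.3614, 0.0156]
tool_rot: [[-0.997, -0.077, 0.001], [-0.077, 0.997, -0.001], [-0.001, -0.001, -1.0]]
ft_force: [-0.9, 0.9, 5.3]
grip_width: 0.0191
gripper_force: 113.8
```

>>> move_arm(plan="0 0 0 0 0 0 0.06; 0 0 0 0 0 0 0.06; 0 0 0.003 0 0 0 0.06; 0 0 0.003 0 0 0 0.06; 0 0 0 0 0 0 0.06; 0 0 0 0 0 0 0.02; 0 0 0 0 0 0 0.01; 0 0 0 0 0 0 0.01; 0 0 0 0 0 0 0.01; 0 0 0 0 0 0 0.01", grip_force=115)

```text
time_s: 42.32
position: [0.5491, -0.3613, 0.0092]
tool_rot: [[-0.997, -0.077, 0.001], [-0.077, 0.997, -0.0], [-0.001, -0.0, -1.0]]
ft_force: [-0.8, 0.4, 5.4]
grip_width: 0.02
gripper_force: 113.0
```

```bash
python3 - <<'E'
from h import *
plan([.49,-.02,.34],down(90),.01,n=11,p0=[.5491,-.3613,.209],R0=down(184.4))
E
```

```text
0.0030 0.0313 -0.0119 0.0000 0.0000 0.1498 0.01; 0.0076 0.0306 -0.0119 0.0000 0.0000 0.1498 0.01; 0.0121 0.0291 -0.0119 0.0000 0.0000 0.1498 0.01; 0.0163 0.0269 -0.0119 0.0000 0.0000 0.1498 0.01; 0.0201 0.0242 -0.0119 0.0000 0.0000 0.1498 0.01; 0.0235 0.0209 -0.0119 0.0000 0.0000 0.1498 0.01; 0.0264 0.0172 -0.0119 0.0000 0.0000 0.1498 0.01; 0.0287 0.0131 -0.0119 0.0000 0.0000 0.1498 0.01; 0.0303 0.0086 -0.0119 0.0000 0.0000 0.1498 0.01; 0.0312 0.0040 -0.0119 0.0000 0.0000 0.1498 0.01; 0.0315 -0.0007 -0.0119 0.0000 0.0000 0.1498 0.01
```

>>> move_arm(plan="0 0 -0.02 0 0 0 0.01; 0 0 -0.06 0 0 0 0.01; 0 0 -0.06 0 0 0 0.01; 0 0 -0.06 0 0 0 0.01")

```text
time_s: 42.82
position: [0.5486, -0.3609, 0.21]
tool_rot: [[-0.997, -0.077, -0.001], [-0.077, 0.997, 0.001], [0.001, 0.001, -1.0]]
ft_force: [0.9, -0.0, -0.3]
grip_width: 0.02
gripper_force: 112.7
```

>>> move_arm(plan="0.003 0.031 -0.012 0 0 0.1498 0.01; 0.0075 0.0305 -0.012 0 0 0.1498 0.01; 0.012 0.029 -0.012 0 0 0.1498 0.01; 0.0165 0.027 -0.012 0 0 0.1498 0.01; 0.020 0.024 -0.012 0 0 0.1498 0.01; 0.0235 0.021 -0.012 0 0 0.1498 0.01; 0.0265 0.017 -0.012 0 0 0.1498 0.01; 0.0285 0.013 -0.012 0 0 0.1498 0.01; 0.030 0.0085 -0.012 0 0 0.1498 0.01; 0.031 0.004 -0.012 0 0 0.1498 0.01; 0.0315 -0.0005 -0.012 0 0 0.1498 0.01; 0 0 0 0 0 0 0.01")

```text
time_s: 44.32
position: [0.4896, -0.0197, 0.3414]
tool_rot: [[-0.002, 1.0, 0.001], [1.0, 0.002, 0.0], [0.0, 0.001, -1.0]]
ft_force: [0.0, -0.1, -1.0]
grip_width: 0.0195
gripper_force: 112.7
```

```bash
python3 - <<'E'
from h import *
np.set_printoptions(precision=4,suppress=True)
s=env.observe();print(s['time_s'],s['position'],s['tool_rot'],s['q'])
im,d,c=shot('wrist','m2.png')
R=np.array(s['tool_rot'])
for r in pinpoint('wrist','burnisher')[:2]:
    X=atz(c,r['pixel'],s['position'][2]+.009); print('ball',round(r['conf'],2),np.round(r['pixel'],1),X,R.T@(X-s['position']))
for n in ['seam_start','seam_middle','seam_end']:
    for r in pinpoint('wrist',n)[:2]: print(n,round(r['conf'],2),np.round(r['pixel'],1),atz(c,r['pixel'],.022))
hsv=cv2.cvtColor(im,cv2.COLOR_RGB2HSV)
v,u=np.mgrid[0:400,0:640]
o,_=ray(c,(0,0))
cal=np.stack([(u-c['cx'])/c['fx'],(v-c['cy'])/c['fy'],np.ones_like(u)],-1)@np.array(c['R'])
W=o+cal*((.022-o[2])/cal[...,2])[...,None]
reg=(W[...,0]>.56)&(W[...,0]<.66)&(W[...,1]>-.14)&(W[...,1]<.2)
red=((hsv[...,0]<6)|(hsv[...,0]>174))&(hsv[...,1]>150)&reg
blue=(hsv[...,0]>95)&(hsv[...,0]<130)&(hsv[...,1]>110)&reg
for nm,q in(('red',red),('blue',blue)):
    k,lab,st,ce=cv2.connectedComponentsWithStats(q.astype(np.uint8)); print(nm,[(st[j,4],ce[j].round(1),atz(c,ce[j],.022)) for j in range(1,k) if st[j,4]>6])
dark=(hsv[...,2]<110)&reg
# fit J: seam x=x0+..., model x(y)=jx+(10-20*((y-jy)/.129)^2..)
Q=W[dark]; 
for lo in np.arange(-.11,.18,.03):
    q=Q[(Q[:,1]>lo)&(Q[:,1]<lo+.03)]
    if len(q): 
        yj=q[:,1]-.031; print(round(lo,2),len(q),'jx est',np.median(q[:,0]-(.010-.020*(yj/.129)**2)),q[:,0].std())
cv2.imwrite('pics/m2.png',im[:,:,::-1])
E
```

```text
44.325 [ 0.4896 -0.0197  0.3414] [[-0.0021  1.      0.0015]
 [ 1.      0.0021  0.0002]
 [ 0.0002  0.0015 -1.    ]] [-16.2012  12.2617  70.1936   0.0337  97.4673 -16.3185]
ball 0.95 [326.6  33.7] [0.4917 0.0826 0.3504] [ 0.1024  0.0023 -0.009 ]
seam_middle 0.56 [403.7 130.4] [0.6188 0.0266 0.022 ]
seam_middle 0.26 [341.1  65.2] [0.5172 0.1216 0.022 ]
seam_end 0.86 [383.1 207.2] [ 0.5939 -0.102   0.022 ]
red [(np.int32(44), array([395.9,  38.1]), array([0.5966, 0.1583, 0.022 ]))]
blue [(np.int32(24), array([383.2, 205.8]), array([ 0.594 , -0.0995,  0.022 ]))]
-0.11 6 jx est 0.6044385104873784 0.0011123195056582723
-0.08 12 jx est 0.6044051186805282 0.0019052581231348079
-0.05 13 jx est 0.6043946906664959 0.0015149831038479675
-0.02 11 jx est 0.6046396547998177 0.0006855278347342285
0.01 18 jx est 0.6047956240884969 0.0005894113773223396
0.04 17 jx est 0.6045310738783548 0.000683636916960161
0.07 19 jx est 0.6048606682497708 0.0012860984255641265
0.1 21 jx est 0.6052278112026794 0.0015984908420770864
0.13 19 jx est 0.6053243416369485 0.0015159424689300323
```

View pics/m2.png

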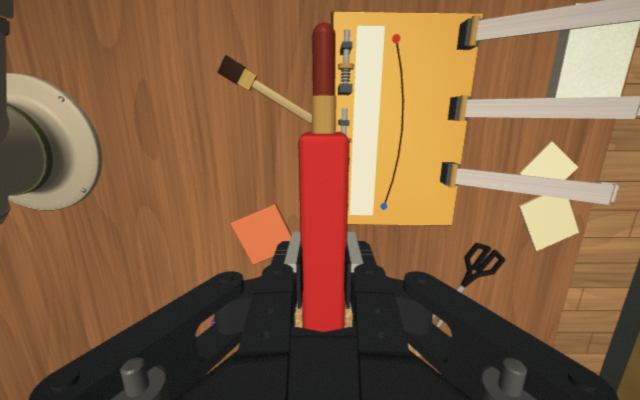

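```bash
cat >> h.py <<'E'
def tilt(th,yaw=90):
    t=np.radians(th); return down(yaw)@Ro.from_rotvec([0,-t,0]).as_matrix()
B=np.array([.102,.001,-.009]); J=np.array([.605,.029])
def seam(y,yaw=-.5):
    x=.010-.020*(y/.129)**2; a=np.radians(yaw); return J+np.array([x*np.cos(a)-y*np.sin(a),x*np.sin(a)+y*np.cos(a)])
def tcp(y,h,R): return np.r_[seam(y),.027+h]-R@B
E
python3 - <<'E'
from h import *
np.set_printoptions(precision=4,suppress=True)
R=tilt(35);print(R,tcp(.129,.02,R)); plan(tcp(.129,.025,R),R,.01,n=9,R0=down(90))
E
```

```text
[[ 0.      1.     -0.    ]
 [ 0.8192 -0.     -0.5736]
 [-0.5736  0.     -0.8192]] [0.5951 0.0694 0.0981]
0.0102 0.0117 0.0263 0.0000 -0.0679 0.0000 0.01; 0.0119 0.0117 0.0256 0.0000 -0.0679 0.0000 0.01; 0.0136 0.0117 0.0247 0.0000 -0.0679 0.0000 0.01; 0.0153 0.0117 0.0237 0.0000 -0.0679 0.0000 0.01; 0.0168 0.0117 0.0226 0.0000 -0.0679 0.0000 0.01; 0.0183 0.0117 0.0214 0.0000 -0.0679 0.0000 0.01; 0.0197 0.0117 0.0202 0.0000 -0.0679 0.0000 0.01; 0.0211 0.0117 0.0188 0.0000 -0.0679 0.0000 0.01; 0.0223 0.0117 0.0173 0.0000 -0.0679 0.0000 0.01
```

>>> move_arm(plan="0.010 0.0117 0.026 0 -0.0679 0 0.01; 0.012 0.0117 0.0255 0 -0.0679 0 0.01; 0.0135 0.0117 0.0245 0 -0.0679 0 0.01; 0.0155 0.0117 0.0235 0 -0.0679 0 0.01; 0.017 0.0117 0.0225 0 -0.0679 0 0.01; 0.0185 0.0117 0.0215 0 -0.0679 0 0.01; 0.0195 0.0117 0.020 0 -0.0679 0 0.01; 0.021 0.0117 0.019 0 -0.0679 0 0.01; 0.0225 0.0117 0.0175 0 -0.0679 0 0.01; 0 0 0 0 0 0 0.01; 0 0 0 0 0 0 0.01; 0 0 0 0 0 0 0.01")

```text
time_s: 46.08
position: [0.5955, 0.0696, 0.1059]
tool_rot: [[0.002, 1.0, 0.001], [0.82, -0.001, -0.573], [-0.573, 0.002, -0.82]]
ft_force: [-0.3, -0.2, -0.9]
grip_width: 0.0196
gripper_force: 112.8
```

```bash
cat > bp.py <<'E'
from h import *
import sys
np.set_printoptions(precision=4,suppress=True)
s=env.observe();print(s['time_s'],s['position'],s['tool_rot'],s['q'],s['ft_force'])
R=np.array(s['tool_rot']);p=np.array(s['position'])
print('ball by arm',p+R@B)
im,d,c=shot('wrist',sys.argv[1]+'.png')
for r in pinpoint('wrist','burnisher')[:2]: print('wrist ball',round(r['conf'],2),np.round(r['pixel'],1),atz(c,r['pixel'],(p+R@B)[2]))
for n in ['seam_start','seam_end']:
  for r in pinpoint('wrist',n)[:1]: print(n,round(r['conf'],2),np.round(r['pixel'],1),atz(c,r['pixel'],.022))
for cam in('scene','side'):
    i2,d2,c2=shot(cam,sys.argv[1]+cam+'.png')
    for n,z in [('burnisher',(p+R@B)[2]),('seam_start',.022),('seam_end',.022)]:
      for r in pinpoint(cam,n)[:1]: print(cam,n,round(r['conf'],2),np.round(r['pixel'],1),atz(c2,r['pixel'],z))
E
python3 bp.py n1
```

```text
46.075 [0.5955 0.0696 0.1059] [[ 0.002   1.      0.0014]
 [ 0.8197 -0.0009 -0.5728]
 [-0.5728  0.0023 -0.8197]] [  9.3519  39.0591  73.5975 -35.5319  76.6378  20.7963] [-0.2687 -0.1607 -0.9249]
ball by arm [0.5967 0.1584 0.0549]
wrist ball 0.65 [323.4  37. ] [0.5965 0.1587 0.0549]
seam_start 0.75 [322.1   7.1] [0.596  0.1595 0.022 ]
seam_end 0.49 [251.7 273.3] [ 0.4991 -0.1546  0.022 ]
scene burnisher 0.74 [290.2 221.3] [ 0.5166 -0.0847  0.0549]
scene seam_start 0.87 [363.4 198.1] [0.6047 0.149  0.022 ]
scene seam_end 0.64 [339.4 224.9] [0.6151 0.017  0.022 ]
side burnisher 0.52 [288.8 219.7] [0.5959 0.1494 0.0549]
side seam_start 0.86 [290.3 229.7] [0.5928 0.1503 0.022 ]
side seam_end 0.95 [315.3 185.4] [ 0.5929 -0.1233  0.022 ]
```

>>> move_arm(plan="0.0046 -0.0005 0.0066 0 0 0 0.01; 0.0046 0 0.0066 0 0 0 0.01; 0.0046 0 0.0066 0 0 0 0.01; 0 0 0 0 0 0 0.01; 0 0 0 0 0 0 0.01; 0 0 0 0 0 0 0.01")

```text
time_s: 47.42
position: [0.5949, 0.0703, 0.0806]
tool_rot: [[0.0, 1.0, 0.001], [0.819, 0.0, -0.573], [-0.573, 0.001, -0.819]]
ft_force: [0.1, 0.0, -0.6]
grip_width: 0.0195
gripper_force: 112.8
```

```bash
python3 bp.py n2; python3 -c "
import cv2,numpy as np
a=cv2.imread('pics/n2.png')[0:130,220:420];b=cv2.imread('pics/n2side.png')[170:260,230:350]
cv2.imwrite('pics/n2v.png',np.hstack([cv2.resize(a,(400,260),interpolation=cv2.INTER_CUBIC),cv2.resize(b,(347,260),interpolation=cv2.INTER_CUBIC)]))"
```

```text
47.425 [0.5949 0.0703 0.0806] [[ 0.0003  1.      0.0007]
 [ 0.8192  0.0001 -0.5735]
 [-0.5735  0.0008 -0.8192]] [  9.4416  40.8131  74.9092 -36.0084  74.251   22.6261] [ 0.1163  0.0398 -0.5936]
ball by arm [0.5959 0.1591 0.0295]
wrist ball 0.62 [325.3  32.9] [0.5965 0.1609 0.0295]
seam_start 0.93 [324.3  31.2] [0.5962 0.1587 0.022 ]
scene burnisher 0.83 [362.7 191.6] [0.5902 0.1641 0.0295]
scene seam_start 0.67 [365.4 196.2] [0.6046 0.1596 0.022 ]
scene seam_end 0.86 [306.8 243.5] [ 0.5875 -0.0944  0.022 ]
side burnisher 0.56 [286.5 226.2] [0.605  0.1465 0.0295]
side seam_start 0.82 [289.3 228.5] [0.5974 0.1453 0.022 ]
side seam_end 0.96 [315.7 188.9] [ 0.5851 -0.0993  0.022 ]
```

View pics/n2v.png

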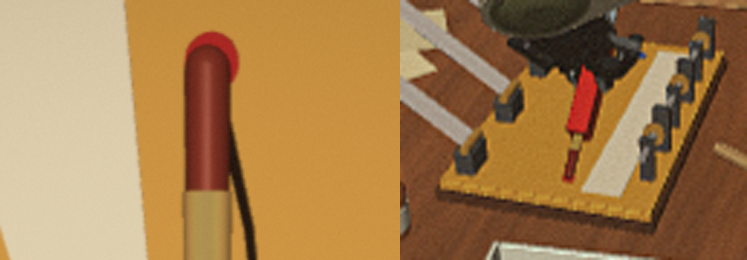

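>>> move_arm(plan="0.0006 0.001 0.0008 0 0 0 0.01; 0.0006 0 0.0008 0 0 0 0.01; 0.0006 0 0.0008 0 0 0 0.01; 0 0 0 0 0 0 0.01; 0 0 0 0 0 0 0.01")

```text
time_s: 48.65
position: [0.5958, 0.0703, 0.0777]
tool_rot: [[0.0, 1.0, 0.0], [0.819, 0.0, -0.574], [-0.574, 0.001, -0.819]]
ft_force: [-0.6, -1.8, 4.5]
grip_width: 0.02
gripper_force: 113.2
```

>>> move_arm(plan="-0.0022 0.00075 0.0012 0 0 0 0.01; -0.00205 0.00073 0.00143 0 0 0 0.01; -0.00205 0.00072 0.00143 0 0 0 0.01; -0.00205 0.0007 0.00143 0 0 0 0.01; -0.00205 0.00069 0.00143 0 0 0 0.01; -0.00205 0.00067 0.00143 0 0 0 0.01")

```text
time_s: 49.4
position: [0.6, 0.0552, 0.0776]
tool_rot: [[-0.0, 1.0, 0.0], [0.819, 0.0, -0.573], [-0.573, 0.0, -0.819]]
ft_force: [-0.3, 2.6, 1.1]
grip_width: 0.0199
gripper_force: 113.3
```

>>> move_arm(plan="-0.00195 0.00066 0.00155 0 0 0 0.01; -0.00205 0.00064 0.00143 0 0 0 0.01; -0.00205 0.00063 0.00143 0 0 0 0.01; -0.00205 0.00061 0.00143 0 0 0 0.01; -0.00205 0.0006 0.00143 0 0 0 0.01; -0.00205 0.00058 0.00143 0 0 0 0.01; -0.00205 0.00057 0.00143 0 0 0 0.01; -0.00205 0.00055 0.00143 0 0 0 0.01; -0.00205 0.00054 0.00143 0 0 0 0.01; -0.00205 0.00052 0.00143 0 0 0 0.01; -0.00205 0.00051 0.00143 0 0 0 0.01; -0.00205 0.00049 0.00143 0 0 0 0.01")

```text
time_s: 50.9
position: [0.6069, 0.0253, 0.0775]
tool_rot: [[0.0, 1.0, 0.0], [0.819, 0.0, -0.574], [-0.574, 0.0, -0.819]]
ft_force: [-0.3, 2.3, 2.3]
grip_width: 0.0201
gripper_force: 113.3
```

```bash
cat > chk.py <<'E'
from h import *
np.set_printoptions(precision=4,suppress=True)
s=env.observe();R=np.array(s['tool_rot']);b=np.array(s['position'])+R@B
y=b[1]-J[1]; y=y; print(s['time_s'],'ball',b,'seam here',seam(y),s['ft_force'])
im,d,c=shot('wrist','chk.png')
o,_=ray(c,(0,0)); v,u=np.mgrid[0:400,0:640]
cal=np.stack([(u-c['cx'])/c['fx'],(v-c['cy'])/c['fy'],np.ones_like(u)],-1)@np.array(c['R'])
W=o+cal*((.022-o[2])/cal[...,2])[...,None]
hsv=cv2.cvtColor(im,cv2.COLOR_RGB2HSV)
dark=(hsv[...,2]<110)&(abs(W[...,0]-b[0])<.03)&(W[...,1]>b[1]+.012)&(W[...,1]<.155)
Q=W[dark]; yj=Q[:,1]-J[1]; e=Q[:,0]-(.605+.010-.020*(yj/.129)**2+yj*.0087)
print('seam-model offset',len(Q),np.median(e) if len(Q) else None)
for r in pinpoint('wrist','burnisher')[:1]: print('ball cam',r['conf'],atz(c,r['pixel'],b[2]))
E
python3 chk.py
```

```text
50.9 ball [0.6079 0.114  0.0264] seam here [0.6071 0.114 ] [-0.2839  2.3138  2.2866]
seam-model offset 0 None
ball cam 0.74 [0.609  0.1153 0.0264]
```

>>> move_arm(plan="-0.00205 0.00048 0.00143 0 0 0 0.01; -0.00205 0.00046 0.00143 0 0 0 0.01; -0.00205 0.00045 0.00143 0 0 0 0.01; -0.00205 0.00043 0.00143 0 0 0 0.01; -0.00205 0.00042 0.00143 0 0 0 0.01; -0.00205 0.0004 0.00143 0 0 0 0.01; -0.00205 0.00039 0.00143 0 0 0 0.01; -0.00205 0.00037 0.00143 0 0 0 0.01; -0.00205 0.00036 0.00143 0 0 0 0.01; -0.00205 0.00034 0.00143 0 0 0 0.01; -0.00205 0.00033 0.00143 0 0 0 0.01; -0.00205 0.00031 0.00143 0 0 0 0.01")

```text
time_s: 52.5
position: [0.6116, -0.0047, 0.0775]
tool_rot: [[0.0, 1.0, 0.0], [0.819, 0.0, -0.574], [-0.574, 0.0, -0.819]]
ft_force: [-0.3, 2.5, 1.4]
grip_width: 0.0197
gripper_force: 113.3
```

>>> move_arm(plan="-0.002 0.0003 0.0015 0 0 0 0.01; -0.00205 0.00028 0.00143 0 0 0 0.01; -0.00205 0.00027 0.00143 0 0 0 0.01; -0.00205 0.00025 0.00143 0 0 0 0.01; -0.00205 0.00024 0.00143 0 0 0 0.01; -0.00205 0.00022 0.00143 0 0 0 0.01; -0.00205 0.00021 0.00143 0 0 0 0.01; -0.00205 0.00019 0.00143 0 0 0 0.01; -0.00205 0.00018 0.00143 0 0 0 0.01; -0.00205 0.00016 0.00143 0 0 0 0.01; -0.00205 0.00015 0.00143 0 0 0 0.01; -0.00205 0.00013 0.00143 0 0 0 0.01")

```text
time_s: 54.0
position: [0.6142, -0.0347, 0.0775]
tool_rot: [[0.0, 1.0, 0.0], [0.819, 0.0, -0.574], [-0.574, 0.0, -0.819]]
ft_force: [-0.2, 2.2, 2.1]
grip_width: 0.0197
gripper_force: 113.3
```

```bash
python3 chk.py
```

```text
54.0 ball [0.6152 0.054  0.0264] seam here [0.6145 0.0539] [-0.2319  2.1587  2.0963]
seam-model offset 0 None
ball cam 0.74 [0.6173 0.0551 0.0264]
```

```bash
python3 - <<'E'
import cv2,numpy as np
im=cv2.imread('pics/chk.png'); g=im.min(2).astype(int); V=im.max(2).astype(int)
for r in range(0,60,4):
    row=V[r,270:390]; k=np.where(row<np.median(row)-35)[0]+270; print(r,np.median(row),list(k))
E
```

```text
0 195.0 [np.int64(317), np.int64(318), np.int64(319), np.int64(320), np.int64(321), np.int64(322), np.int64(323), np.int64(324)]
4 195.0 [np.int64(317), np.int64(318), np.int64(319), np.int64(320), np.int64(321), np.int64(322), np.int64(323), np.int64(324)]
8 196.0 [np.int64(317), np.int64(318), np.int64(319), np.int64(320), np.int64(321), np.int64(322), np.int64(323), np.int64(324)]
12 197.0 [np.int64(318), np.int64(319), np.int64(320), np.int64(321), np.int64(322), np.int64(323), np.int64(324), np.int64(325)]
16 197.0 [np.int64(318), np.int64(319), np.int64(320), np.int64(321), np.int64(322), np.int64(323), np.int64(324), np.int64(325)]
20 198.0 [np.int64(318), np.int64(319), np.int64(320), np.int64(321), np.int64(322), np.int64(323), np.int64(324), np.int64(325)]
24 198.0 [np.int64(316), np.int64(317), np.int64(318), np.int64(319), np.int64(320), np.int64(321), np.int64(322), np.int64(323), np.int64(324), np.int64(325), np.int64(326), np.int64(327), np.int64(328), np.int64(329), np.int64(330), np.int64(331)]
28 199.0 [np.int64(313), np.int64(314), np.int64(315), np.int64(316), np.
[... 2156 characters left out ...]
 np.int64(314), np.int64(315), np.int64(316), np.int64(317), np.int64(318), np.int64(319), np.int64(320), np.int64(321), np.int64(322), np.int64(323), np.int64(324), np.int64(325), np.int64(326), np.int64(327), np.int64(328), np.int64(329), np.int64(330), np.int64(331), np.int64(332), np.int64(333), np.int64(334), np.int64(335)]
56 202.0 [np.int64(312), np.int64(313), np.int64(314), np.int64(315), np.int64(316), np.int64(317), np.int64(318), np.int64(319), np.int64(320), np.int64(321), np.int64(322), np.int64(323), np.int64(324), np.int64(325), np.int64(326), np.int64(327), np.int64(328), np.int64(329), np.int64(330), np.int64(331), np.int64(332), np.int64(333), np.int64(334), np.int64(335)]
```

>>> move_arm(plan="-0.00205 0.00009 0.00143 0 0 0 0.01; -0.00205 0.00007 0.00143 0 0 0 0.01; -0.00205 0.00006 0.00143 0 0 0 0.01; -0.00205 0.00004 0.00143 0 0 0 0.01; -0.00205 0.00003 0.00143 0 0 0 0.01; -0.00205 0.00001 0.00143 0 0 0 0.01; -0.00205 0 0.00143 0 0 0 0.01; -0.00205 -0.00001 0.00143 0 0 0 0.01; -0.00205 -0.00003 0.00143 0 0 0 0.01; -0.00205 -0.00005 0.00143 0 0 0 0.01; -0.00205 -0.00006 0.00143 0 0 0 0.01; -0.00205 -0.00007 0.00143 0 0 0 0.01")

```text
time_s: 55.6
position: [0.6143, -0.0647, 0.0776]
tool_rot: [[0.0, 1.0, 0.0], [0.819, 0.0, -0.573], [-0.573, 0.0, -0.819]]
ft_force: [0.2, 1.1, 2.6]
grip_width: 0.0196
gripper_force: 113.3
```

>>> move_arm(plan="-0.00205 -0.00006 0.00143 0 0 0 0.01; -0.00205 -0.00007 0.00143 0 0 0 0.01; -0.00205 -0.00009 0.00143 0 0 0 0.01; -0.00205 -0.0001 0.00143 0 0 0 0.01; -0.00205 -0.00012 0.00143 0 0 0 0.01; -0.00205 -0.00013 0.00143 0 0 0 0.01; -0.00205 -0.00015 0.00143 0 0 0 0.01; -0.00205 -0.00016 0.00143 0 0 0 0.01; -0.00205 -0.00018 0.00143 0 0 0 0.01; -0.00205 -0.00019 0.00143 0 0 0 0.01; -0.00205 -0.00021 0.00143 0 0 0 0.01; -0.00205 -0.00022 0.00143 0 0 0 0.01")

```text
time_s: 57.1
position: [0.6126, -0.0947, 0.0776]
tool_rot: [[0.0, 1.0, 0.0], [0.819, 0.0, -0.573], [-0.573, 0.0, -0.819]]
ft_force: [0.2, 2.1, 2.3]
grip_width: 0.0199
gripper_force: 113.3
```

```bash
cat > chk2.py <<'E'
from h import *
np.set_printoptions(precision=4,suppress=True)
s=env.observe();R=np.array(s['tool_rot']);b=np.array(s['position'])+R@B
print(s['time_s'],'ball',b,seam(b[1]-J[1]),s['ft_force'])
im,d,c=shot('wrist','chk.png'); V=im.max(2).astype(int)
for r in (2,8,14,20,44):
    row=V[r,270:390]; k=np.where(row<np.median(row)-35)[0]+270; print(r,k.mean() if len(k) else None,len(k))
for n in ('seam_end',):
    for r in pinpoint('wrist',n)[:1]: print(n,r['conf'],r['pixel'],atz(c,r['pixel'],.022))
E
python3 chk2.py
```

```text
57.1 ball [ 0.6136 -0.006   0.0265] [ 0.6132 -0.006 ] [0.1967 2.0566 2.2951]
2 324.5 8
8 324.5 8
14 324.5 8
20 323.5 8
44 323.5 24
seam_end 0.9 [296.5, 177.0] [ 0.595  -0.0983  0.022 ]
```

>>> move_arm(plan="-0.00205 -0.00024 0.00143 0 0 0 0.01; -0.00205 -0.00026 0.00143 0 0 0 0.01; -0.00205 -0.00027 0.00143 0 0 0 0.01; -0.00205 -0.00029 0.00143 0 0 0 0.01; -0.00205 -0.0003 0.00143 0 0 0 0.01; -0.00205 -0.00032 0.00143 0 0 0 0.01; -0.00205 -0.00033 0.00143 0 0 0 0.01; -0.00205 -0.00035 0.00143 0 0 0 0.01; -0.00205 -0.00036 0.00143 0 0 0 0.01; -0.00205 -0.00038 0.00143 0 0 0 0.01; -0.00205 -0.00039 0.00143 0 0 0 0.01; -0.00205 -0.00041 0.00143 0 0 0 0.01")

```text
time_s: 58.7
position: [0.6087, -0.1247, 0.0777]
tool_rot: [[0.0, 1.0, 0.0], [0.819, 0.0, -0.574], [-0.574, 0.0, -0.819]]
ft_force: [0.6, 2.6, 2.6]
grip_width: 0.0201
gripper_force: 113.2
```

>>> move_arm(plan="-0.00205 -0.00042 0.00143 0 0 0 0.01; -0.00205 -0.00044 0.00143 0 0 0 0.01; -0.00205 -0.00045 0.00143 0 0 0 0.01; -0.00205 -0.00047 0.00143 0 0 0 0.01; -0.00205 -0.00048 0.00143 0 0 0 0.01; -0.00205 -0.0005 0.00143 0 0 0 0.01; -0.00205 -0.00051 0.00143 0 0 0 0.01; -0.00205 -0.00053 0.00143 0 0 0 0.01; -0.00205 -0.00054 0.00143 0 0 0 0.01; -0.00205 -0.00056 0.00143 0 0 0 0.01; -0.00205 -0.00057 0.00143 0 0 0 0.01; -0.00205 -0.00059 0.00143 0 0 0 0.01")

```text
time_s: 60.2
position: [0.6026, -0.1547, 0.0777]
tool_rot: [[0.0, 1.0, 0.0], [0.819, 0.0, -0.574], [-0.574, 0.0, -0.819]]
ft_force: [1.3, 1.7, 1.8]
grip_width: 0.02
gripper_force: 113.2
```

```bash
python3 chk2.py
```

```text
60.2 ball [ 0.6036 -0.066   0.0266] [ 0.6033 -0.066 ] [1.264  1.6837 1.8386]
2 330.0 9
8 329.0 9
14 327.5 8
20 325.5 8
44 323.5 24
seam_end 0.75 [305.5, 98.5] [ 0.5941 -0.0982  0.022 ]
```

>>> move_arm(plan="-0.00205 -0.00061 0.00143 0 0 0 0.01; -0.00205 -0.00063 0.00143 0 0 0 0.01; -0.00205 -0.00064 0.00143 0 0 0 0.01; -0.00205 -0.00066 0.00143 0 0 0 0.01; -0.00205 -0.00067 0.00143 0 0 0 0.01; -0.00205 -0.00069 0.00143 0 0 0 0.01; -0.00205 -0.0007 0.00143 0 0 0 0.01; -0.00205 -0.00072 0.00143 0 0 0 0.01; -0.00205 -0.00073 0.00143 0 0 0 0.01; -0.00205 -0.00075 0.00143 0 0 0 0.01; -0.00205 -0.00076 0.00143 0 0 0 0.01; -0.00205 -0.00077 0.00143 0 0 0 0.01")

```text
time_s: 61.8
position: [0.5943, -0.1847, 0.0778]
tool_rot: [[-0.0, 1.0, 0.0], [0.819, 0.0, -0.574], [-0.574, 0.0, -0.819]]
ft_force: [-0.3, 1.5, 1.5]
grip_width: 0.0201
gripper_force: 113.2
```

```bash
python3 chk2.py; python3 - <<'E'
import sys; sys.path.insert(0,'.')
import cv2,numpy as np
im=cv2.imread('pics/chk.png'); h=cv2.cvtColor(im,cv2.COLOR_BGR2HSV)
m=(h[...,0]>95)&(h[...,0]<130)&(h[...,1]>110); m[100:]=0; m[:,:270]=0;m[:,380:]=0
ys,xs=np.where(m); print(len(ys),xs.min() if len(xs) else 0,xs.max() if len(xs) else 0,ys.min() if len(xs) else 0,ys.max() if len(xs) else 0)
E
```

```text
61.8 ball [ 0.5953 -0.096   0.0266] [ 0.5951 -0.0959] [-0.2663  1.5468  1.5109]
2 331.0 9
8 329.5 8
14 328.0 9
20 326.5 8
44 321.5 28
seam_end 0.57 [320.3, 38.7] [ 0.5937 -0.0988  0.022 ]
38 309 311 33 48
```

>>> move_arm(plan="-0.00205 -0.0009 0.00143 0 0 0 0.01; -0.00205 -0.0009 0.00143 0 0 0 0.01; 0 0 0 0 0 0 0.01")

```text
time_s: 62.28
position: [0.5924, -0.1901, 0.0781]
tool_rot: [[0.0, 1.0, -0.0], [0.819, -0.0, -0.574], [-0.574, -0.0, -0.819]]
ft_force: [-1.3, -1.6, 1.1]
grip_width: 0.0199
gripper_force: 113.1
```

```bash
python3 chk2.py; python3 - <<'E'
import cv2
a=cv2.imread('pics/chk.png')[0:150,220:420];cv2.imwrite('pics/e.png',cv2.resize(a,(600,450),interpolation=cv2.INTER_CUBIC))
E
```

```text
62.275 ball [ 0.5934 -0.1014  0.0269] [ 0.5934 -0.1013] [-1.2862 -1.5686  1.1088]
2 332.0 9
8 330.5 8
14 325.5 18
20 326.0 27
44 323.5 24
seam_end 0.61 [325.7, 26.0] [ 0.5944 -0.0986  0.022 ]
```

View pics/e.png

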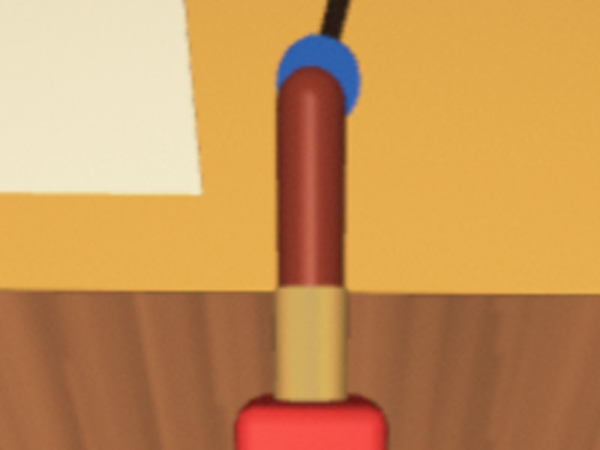

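>>> move_arm(plan="-0.006 0 -0.008 0 0 0 0.01; -0.017 0 -0.025 0 0 0 0.01; -0.03 0 -0.045 0 0 0 0.01; -0.03 0 -0.045 0 0 0 0.01; 0 0 0 0 0 0 0.01; 0 0 0 0 0 0 0.01; 0 0 0 0 0 0 0.01")

```text
time_s: 63.25
position: [0.592, -0.1868, 0.2244]
tool_rot: [[-0.002, 1.0, -0.002], [0.82, 0.0, -0.573], [-0.573, -0.003, -0.82]]
ft_force: [-0.1, 0.3, -1.2]
grip_width: 0.0198
gripper_force: 112.9
```

```bash
python3 - <<'E'
from h import *
s=env.observe(); print(s['time_s'],s['position'],s['tool_rot'])
plan([.549,-.3625,.12],down(184.4),.01,n=12)
E
```

```text
63.25 [ 0.59200138 -0.18678184  0.22442993] [[-1.70287233e-03  9.99995763e-01 -2.36101368e-03]
 [ 8.19840597e-01  4.41869290e-05 -5.72591821e-01]
 [-5.72589290e-01 -2.91070563e-03 -8.19837199e-01]]
-0.0070 -0.0036 0.0155 -0.0419 0.0384 -0.1325 0.01; -0.0070 -0.0051 0.0151 -0.0419 0.0384 -0.1325 0.01; -0.0068 -0.0067 0.0146 -0.0419 0.0384 -0.1325 0.01; -0.0064 -0.0081 0.0140 -0.0419 0.0384 -0.1325 0.01; -0.0057 -0.0095 0.0134 -0.0419 0.0384 -0.1325 0.01; -0.0049 -0.0108 0.0128 -0.0419 0.0384 -0.1325 0.01; -0.0039 -0.0119 0.0121 -0.0419 0.0384 -0.1325 0.01; -0.0027 -0.0128 0.0115 -0.0419 0.0384 -0.1325 0.01; -0.0014 -0.0136 0.0108 -0.0419 0.0384 -0.1325 0.01; 0.0001 -0.0141 0.0102 -0.0419 0.0384 -0.1325 0.01; 0.0016 -0.0144 0.0097 -0.0419 0.0384 -0.1325 0.01; 0.0031 -0.0145 0.0092 -0.0419 0.0384 -0.1325 0.01
```

>>> move_arm(plan="-0.0070 -0.0036 0.0155 -0.0419 0.0384 -0.1325 0.01; -0.0070 -0.0051 0.0151 -0.0419 0.0384 -0.1325 0.01; -0.0068 -0.0067 0.0146 -0.0419 0.0384 -0.1325 0.01; -0.0064 -0.0081 0.0140 -0.0419 0.0384 -0.1325 0.01; -0.0057 -0.0095 0.0134 -0.0419 0.0384 -0.1325 0.01; -0.0049 -0.0108 0.0128 -0.0419 0.0384 -0.1325 0.01; -0.0039 -0.0119 0.0121 -0.0419 0.0384 -0.1325 0.01; -0.0027 -0.0128 0.0115 -0.0419 0.0384 -0.1325 0.01; -0.0014 -0.0136 0.0108 -0.0419 0.0384 -0.1325 0.01; 0.0001 -0.0141 0.0102 -0.0419 0.0384 -0.1325 0.01; 0.0016 -0.0144 0.0097 -0.0419 0.0384 -0.1325 0.01; 0.0031 -0.0145 0.0092 -0.0419 0.0384 -0.1325 0.01")

```text
time_s: 64.75
position: [0.5492, -0.3632, 0.1201]
tool_rot: [[-0.997, -0.081, 0.0], [-0.081, 0.997, 0.002], [-0.001, 0.002, -1.0]]
ft_force: [-0.3, 0.1, -1.6]
grip_width: 0.0196
gripper_force: 112.9
```

>>> move_arm(plan="0 0 0 0 0 0 0.01; 0 0 0 0 0 0 0.01; 0 0 0 0 0 0 0.01")

```text
time_s: 65.12
position: [0.55, -0.3621, 0.122]
tool_rot: [[-0.997, -0.076, 0.004], [-0.076, 0.997, -0.002], [-0.004, -0.002, -1.0]]
ft_force: [0.5, 0.8, -1.7]
grip_width: 0.0198
gripper_force: 112.9
```

```bash
python3 - <<'E'
from h import *
s=env.observe(); print(s['time_s'],s['position'],s['tool_rot'])
plan([.549,-.3625,.03],down(184.4),.01,n=4)
E
```

```text
65.125 [ 0.55004313 -0.36210839  0.12203901] [[-0.99709504 -0.07606449  0.00395972]
 [-0.07607195  0.99710076 -0.00176926]
 [-0.00381366 -0.00206535 -0.9999906 ]]
0.0004 -0.0000 0.0230 -0.0005 0.0010 -0.0002 0.01; 0.0003 -0.0000 0.0230 -0.0005 0.0010 -0.0002 0.01; 0.0003 -0.0001 0.0230 -0.0005 0.0010 -0.0002 0.01; 0.0003 -0.0001 0.0230 -0.0005 0.0010 -0.0002 0.01
```

>>> move_arm(plan="0 0 0.035 -0.002 0.004 0 0.01; 0 0 0.035 0 0 0 0.01; 0 0 0.025 0 0 0 0.01; 0 0 0.01 0 0 0 0.01; 0 0 0 0 0 0 0.01; 0 0 0 0 0 0 0.01")

```text
time_s: 65.88
position: [0.5505, -0.3633, 0.0181]
tool_rot: [[-0.997, -0.077, 0.001], [-0.077, 0.997, -0.001], [-0.001, -0.001, -1.0]]
ft_force: [-0.1, 0.3, -2.1]
grip_width: 0.02
gripper_force: 112.9
```

>>> move_arm(plan="0 0 0.005 0 0 0 0.01; 0 0 0.0022 0 0 0 0.01; 0 0 0.001 0 0 0 0.01; 0 0 0 0 0 0 0.01; 0 0 0 0 0 0 0.01")

```text
time_s: 66.5
position: [0.5499, -0.3629, 0.0091]
tool_rot: [[-0.997, -0.077, -0.0], [-0.077, 0.997, 0.0], [0.0, 0.0, -1.0]]
ft_force: [-2.7, 2.0, 5.1]
grip_width: 0.02
gripper_force: 113.9
```

In contact with the mat; release and lift away.

>>> move_arm(plan="0 0 0 0 0 0 0.05; 0 0 0 0 0 0 0.085; 0 0 0 0 0 0 0.085; 0 0 0 0 0 0 0.085; 0 0 -0.03 0 0 0 0.085; 0 0 -0.05 0 0 0 0.085; 0 0 -0.06 0 0 0 0.085; 0 0 -0.06 0 0 0 0.085; 0 0 -0.04 0 0 0 0.085; 0 0 0 0 0 0 0.085; 0 0 0 0 0 0 0.085")

```text
time_s: 67.88
position: [0.5498, -0.3628, 0.2474]
tool_rot: [[-0.997, -0.077, -0.002], [-0.077, 0.997, 0.002], [0.002, 0.002, -1.0]]
ft_force: [0.1, -0.2, -1.3]
grip_width: 0.0852
gripper_force: 0.0
```

```bash
python3 - <<'E'
from h import *
np.set_printoptions(precision=4,suppress=True)
s=env.observe(); print(s['time_s'],s['position'],s['grip_width'])
im,d,c=shot('wrist','f.png')
for n in ['fork','burnisher','mat']:
    for r in pinpoint('wrist',n)[:1]: print(n,round(r['conf'],2),np.round(r['pixel'],1),atz(c,r['pixel'],.018))
for cam in ('scene','side'):
    tall(cam); im,d,c=shot(cam,'fin_'+cam+'.png')
    for n in ['block1','brush','scissors','bole_jar','leaf_book']:
        for r in pinpoint(cam,n)[:4 if n=='block1' else 1]:
            if r['conf']>.3: print(cam,n,round(r['conf'],2),np.round(r['pixel'],1),atd(c,d,r['pixel']))
E
```

```text
67.875 [ 0.5498 -0.3628  0.2474] 0.08516763074984299
fork 0.65 [318.4 232.4] [ 0.6403 -0.3617  0.018 ]
burnisher 0.66 [326.7  87.8] [ 0.4477 -0.3653  0.018 ]
mat 0.85 [315.8 167.9] [ 0.5482 -0.3718  0.018 ]
tall y hist [(np.float64(-0.075), np.int64(58)), (np.float64(-0.05), np.int64(259)), (np.float64(0.025), np.int64(51)), (np.float64(0.05), np.int64(232)), (np.float64(0.125), np.int64(51)), (np.float64(0.15), np.int64(196))]
scene block1 0.73 [319.8 148.1] [0.3293 0.2593 0.0075]
scene block1 0.59 [372.5 160.7] [0.5172 0.323  0.0105]
scene block1 0.53 [176.2 251.7] [ 0.5654 -0.4102  0.3068]
scene block1 0.51 [387.1 145.7] [0.5184 0.4085 0.0249]
scene brush 0.51 [300.6 184.8] [0.4062 0.0742 0.0093]
scene scissors 0.79 [312.1 330.6] [ 0.7612 -0.2675  0.008 ]
scene bole_jar 0.64 [424.1 207.6] [0.7703 0.2291 0.0297]
scene leaf_book 0.86 [243.3 225.7] [ 0.3963 -0.1643  0.013 ]
tall y hist [(np.float64(-0.075), np.int64(7)), (np.float64(-0.05), np.int64(167)), (np.float64(-0.025), np.int64(5)), (np.float64(0.025), np.int64(9)), (np.float64(0.05), np.int64(203)), (np.float64(0.075), np.int64(7)), (np.float64(0.125), np.int64(8)), (np.float64(0.15), np.int64(258))]
side block1 0.79 [383.7 277.8] [0.316  0.2883 0.0253]
side block1 0.76 [297.2 281.2] [0.5095 0.3498 0.0256]
side block1 0.74 [287.5 309.1] [0.5041 0.4361 0.0248]
side block1 0.69 [402.5 169.9] [ 0.311  -0.3376  0.0123]
side brush 0.71 [295.8 206.1] [0.6172 0.0223 0.0211]
side scissors 0.73 [282.3 168.6] [ 0.7593 -0.2513  0.0077]
side bole_jar 0.69 [221.2 246.7] [0.738  0.2834 0.0338]
side leaf_book 0.55 [378.  190.8] [ 0.3813 -0.1599  0.0088]
```

All three straps are open, both blocks are in the tray, the tool is on the mat, and the other things on the bench haven't moved.

```bash
python3 -c "
from rig import env
print(env.close_job())"
```

```text
the job is handed in; nothing more can be done
None
```

I handed the job in at about 68 s (limit 210 s): all three straps are open, both pressing blocks that were there are in the tray (block 1 was absent), the seam is burnished from red dot to blue dot at about 2 cm/s with roughly 2–5 N, and the tool is back on its mat.

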